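# Erect the folding crate and pack the toppled glue bottles

### The job

First fold the crate's three hinged walls fully upright. Then stand every toppled glue bottle (two or three) upright on the crate's floor, and once they all stand there press each bottle's cap down until it is fully home. Leave the other things on the bench where they are.

Things in the scene. Friction and masses are not known exactly. Their poses are not given: they have to be found in the camera images.
- crate: Folding wooden crate, fixed to the bench. Origin: centre of the underside of its floor; x points from its low front board to its far side, y left, z up. Floor board 150 mm (x) by 268 mm (y), 12 mm thick. The front board, nearest the robot, is fixed: 50 mm high, 8 mm thick, at x = -79 mm. The left, right and far walls are hinged and start folded down outwards.
- wall_left (a joint): Hinge of the crate's left wall, at y = +140 mm, z = 12 mm of the crate: 0 = flat outwards on the bench, 1.57 = upright (its stop). The hinge is stiff: the wall stays where it is left. The wall is 8 mm thick, 150 mm wide and 86 mm high, with a hand-hold slot below its top rail.
- wall_left_rail (a point): Middle of the round blue rail (12 mm thick, parallel to the hinge and 80 mm from it) along the free edge of the left wall; beside it on the hinge side is an open hand-hold slot, 100 mm long, that reaches from the rail to 35 mm from the hinge.
- wall_right (a joint): Hinge of the crate's right wall, at y = -140 mm, z = 12 mm of the crate: 0 = flat outwards on the bench, 1.57 = upright (its stop). The hinge is stiff: the wall stays where it is left. The wall is 8 mm thick, 150 mm wide and 86 mm high, with a hand-hold slot below its top rail.
- wall_right_rail (a point): Middle of the round blue rail (12 mm thick, parallel to the hinge and 80 mm from it) along the free edge of the right wall; beside it on the hinge side is an open hand-hold slot, 100 mm long, that reaches from the rail to 35 mm from the hinge.
- wall_far (a joint): Hinge of the crate's far wall, at x = +80 mm, z = 12 mm of the crate: 0 = flat outwards on the bench, 1.57 = upright (its stop). The hinge is stiff: the wall stays where it is left. The wall is 8 mm thick, 266 mm wide and 86 mm high, with a hand-hold slot below its top rail.
- wall_far_rail (a point): Middle of the round blue rail (12 mm thick, parallel to the hinge and 80 mm from it) along the free edge of the far wall; beside it on the hinge side is an open hand-hold slot, 120 mm long, that reaches from the rail to 35 mm from the hinge.
- bottle_a: Glue bottle, yellow with a red cap: square body 50 x 50 x 85 mm, 116 mm tall with its cap up, 0.22 kg; starts lying on its side. Origin: centre of its underside; its z axis points to the cap. May be absent.
- cap_a (a joint): Press-on cap of that bottle: 0 = fully up, 0.008 m = pushed fully home; it takes about 5 N and stays where it is left.
- cap_a_top (a point): Centre of the top of that cap (34 mm across, 18 mm high); 116 mm from the bottle's underside when up, 108 mm when home.
- bottle_b: Glue bottle, green with a white cap: square body 50 x 50 x 85 mm, 116 mm tall with its cap up, 0.22 kg; starts lying on its side. Origin: centre of its underside; its z axis points to the cap. May be absent.
- cap_b (a joint): Press-on cap of that bottle: 0 = fully up, 0.008 m = pushed fully home; it takes about 5 N and stays where it is left.
- cap_b_top (a point): Centre of the top of that cap (34 mm across, 18 mm high); 116 mm from the bottle's underside when up, 108 mm when home.
- bottle_c: Glue bottle, white with an orange cap: square body 50 x 50 x 85 mm, 116 mm tall with its cap up, 0.22 kg; starts lying on its side. Origin: centre of its underside; its z axis points to the cap. May be absent.
- cap_c (a joint): Press-on cap of that bottle: 0 = fully up, 0.008 m = pushed fully home; it takes about 5 N and stays where it is left.
- cap_c_top (a point): Centre of the top of that cap (34 mm across, 18 mm high); 116 mm from the bottle's underside when up, 108 mm when home.
- tape_measure: Bystander, to be left alone: yellow tape measure, 72 x 40 x 62 mm; origin at the centre of its underside (tools: at the middle).
- sanding_block: Bystander, to be left alone: cork sanding block, 65 x 110 x 30 mm; origin at the centre of its underside (tools: at the middle).
- offcut: Bystander, to be left alone: wood offcut, 100 x 60 x 36 mm; origin at the centre of its underside (tools: at the middle).
- offcut_long: Bystander, to be left alone: plywood offcut, 60 x 150 x 22 mm; origin at the centre of its underside (tools: at the middle).
- screwdriver: Bystander, to be left alone: screwdriver lying along its x; origin at the centre of its underside (tools: at the middle).
- mallet: Bystander, to be left alone: hammer lying along its x; origin at the centre of its underside (tools: at the middle).
- screw_jar: Bystander, to be left alone: amber jar, 70 mm wide, 90 mm high; origin at the centre of its underside (tools: at the middle).
Mind the look-alikes: they are no part of the job. What is shaped like the bottle_a but turquoise is not meant.

How it is judged:
On the way, in this order (a step that is already met when the one before it is completed fails the run):
1. all three hinged walls are upright (value of joint each of wall_left, wall_right, wall_far above 1.47 rad), for 0.2 s.
2. every bottle stands upright on the crate's floor (angle between each of bottle_a, bottle_b, bottle_c's own z axis and vertical below 0.12 rad and z of bottle_a in the frame of crate between 0.004 and 0.022 m and x of bottle_a in the frame of crate between -0.075 and 0.075 m and y of bottle_a in the frame of crate between -0.135 and 0.135 m and z of bottle_b in the frame of crate between 0.004 and 0.022 m and x of bottle_b in the frame of crate between -0.075 and 0.075 m and y of bottle_b in the frame of crate between -0.135 and 0.135 m and z of bottle_c in the frame of crate between 0.004 and 0.022 m and x of bottle_c in the frame of crate between -0.075 and 0.075 m and y of bottle_c in the frame of crate between -0.135 and 0.135 m), for 0.2 s.
3. every cap is pushed home while the bottles stand in the crate (all of step 2 and value of joint each of cap_a, cap_b, cap_c above 0.0062 m), for 0.2 s.
At the end, for the whole second after the job is handed in: The three hinged walls are within about 0.1 rad of upright; every bottle present stands on the crate's floor inside its walls, tilted less than 0.12 rad and at rest; every cap is pressed in at least 6.2 mm of its 8 mm (all of step 1 and all of step 3 and linear speed of each of bottle_a, bottle_b, bottle_c below 0.02 m/s); the robot touches nothing.
It fails at once if a bystander on the bench was moved more than 6 cm (distance of any of tape_measure, sanding_block, offcut, offcut_long, screwdriver, mallet, screw_jar from where it was at the start of the episode above 0.06 m).
Of bottle_a, bottle_b, bottle_c only 2 to 3 are there at a start; the rules pass over those that are not, and their reading is None.
At some moment in a run one of bottle_a, bottle_b, bottle_c may be knocked a few centimetres aside while the robot is not near it.
Once in a run the grip may slacken for a moment while it holds something.
It also fails if it takes over 210 s, if anything falls off the work surface, if the arm or the gripper's body presses on something with over 40 N, if the wrist force passes 120 N, or if a joint passes its speed limit or range.

### The arm

A 7-joint arm with a two-finger parallel gripper is mounted at the origin on the work surface. World frame = base frame: x ahead of the robot, y to its left, z up, the work surface at z = 0. Lengths are in m, angles in rad, forces in N, time in s.
With the tool pointing down it reaches from about 0.425 to 1.025 m from the base axis. Payload 3.6 kg.
Tool frame: the origin (TCP) lies at the very end of the fingers, on their centre line; the grasp point (between the pads) lies 19 mm behind it; z points along the fingers, y is the line along which they close (so a half turn about z gives the same grasp; the last joint's range is limited). The gripper opens to 85 mm and grips with 20 to 120 N. Pads are 22 mm wide; open, the fingers measure 114 mm over their backs; the gripper's body (76 mm by 85 mm) begins 54 mm behind the grasp point. The pads swing forward as they close: fully open they stand 13 mm farther back than shut.
Start: joints at [1.183, 0.591, 0.048, 1.609, -0.033, 0.943, -0.034], TCP at [0.211, -0.694, 0.205] pointing down, gripper open.
Joint ranges: [-2.69, 2.69], [-0.47, 2.24], [-1.27, 1.36], [0.19, 2.51], [-1.53, 4.68], [0.08, 2.07], [-3.09, 3.09]. Speed limits (rad/s): [2.57, 2.57, 3.14, 3.14, 3.14, 3.14, 3.14].

### API

Orientations are given as a unit quaternion [x, y, z, w].
In Python, from station import manip gives the robot as it stands. The module is installed in compiled form; this text tells all that it offers.
- The arm moves only by the tool drive_tool, never from a script. Its argument "targets" is a list of rows, each an object with "dp": the shift along the tool's x, y, z in cm, a list of three; "dr": the turn, a rotation vector about the tool's x, y, z in rad, a list of three. A call has 1 to 20 rows; each row shifts and turns the commanded pose from where the row before left it, along the tool's axes as they then stand; what a row does not reach is not made up. A row lasts 1/8 s, in which the tool goes at most 62.5 mm and 10.7 degrees, less where a joint would pass 70% of its speed; a pose out of reach is approached as far as the arm can. A call is refused whole if a number of a shift passes 6.25 or a number of a turn 0.188, either way. A call with a gripper value outside its range is refused whole. "fingers" is the opening, from 0 (shut) to 1 (fully open), set as the call begins (left out, the last holds). The fingers move at their own pace and stop on an object; "force" is the grip in N (left out, the last holds). Time passes only in rows, so rows that do not move let the fingers close. It gives the time, the measured TCP pose, the force, the opening and the grip force at its end, in the units of the state.
- manip.get_state(): the state, without advancing time (a new reading comes with each control period).
- manip.grab_frame(name): name is "side" or "top" or "wrist"; returns a dict with "image" (480x640x3 uint8, red, green, blue), "fx", "fy", "cx", "cy" (pixels), "dist_coeffs" ([k1, k2, p1, p2, k3] as OpenCV has them; the pictures are not rectified), "origin" and "rotation" of the camera in the world. Camera axes: x right, y up, looking along -z (the intrinsics and any distortion apply to the point x, -y, -z); pixel columns grow to the right and rows downward; lengths in m; the calibration is good to about 2 mm. A picture is of the moment at which its call begins. There is no depth.
- manip.sign_off(): hands the job in; it is judged then, once.
The state is a dict: "time_s": time; "joints": joint angles; "dq": joint speeds; "effort": joint torques, N m; "ee_pos": TCP position; "ee_rot": TCP orientation; "wrist_force": force on the tool from outside, world axes, zero at the start; "wrist_torque": the same for the moment, N m; "opening": finger opening in m; "grasp_force": force on a finger pad.
Only numpy, scipy, OpenCV 4.12 (cv2) and the standard library are available. Lean on these libraries where they do the work, as an engineer would, in place of code of your own. Each camera call takes 0.05 s, during which the arm holds its last target. There are 200 camera calls.

## Working session

There is one attempt and no reset: what is moved stays moved. The work goes in short steps, Python scripts to look and compute and a tool call to move; the robot and the scene stay as the last step left them, time stands still between calls to the robot, and variables do not carry over. Pictures are saved under pics/ and viewed, at most 14 in all, crops included, and the job is handed in when it is done.

Besides the shell and the picture viewer there is one more tool, called by a JSON object that holds its "name" and its "arguments", one argument or row to a line. drive_tool: Moves the arm, as the interface text tells. Its arguments: {"type":"object","properties":{"targets":{"type":"array","items":{"type":"object","properties":{"dp":{"type":"array","items":{"type":"number"}},"dr":{"type":"array","items":{"type":"number"}}}}},"fingers":{"type":"number"},"force":{"type":"number"}},"required":["targets"]}

```bash
mkdir -p pics
cat > h.py <<'E'
from station import manip
import numpy as np, cv2, json, pickle
from scipy.spatial.transform import Rotation as R
def snap(name, tag):
    f=manip.grab_frame(name); pickle.dump(f,open(f'pics/{tag}.pkl','wb'))
    cv2.imwrite(f'pics/{tag}.png',f['image'][:,:,::-1]); return f
def load(tag): return pickle.load(open(f'pics/{tag}.pkl','rb'))
def K(f): return np.array([[f['fx'],0,f['cx']],[0,f['fy'],f['cy']],[0,0,1.]])
def ray(f,uv):
    p=cv2.undistortPoints(np.array([[uv]],float),K(f),np.array(f['dist_coeffs'],float))[0,0]
    d=np.array(f['rotation'])@np.array([p[0],-p[1],-1.]); return np.array(f['origin']),d/np.linalg.norm(d)
def atz(f,uv,z):
    o,d=ray(f,uv); return o+d*(z-o[2])/d[2]
def tri(*fu):
    A=np.zeros((3,3));b=np.zeros(3);rs=[ray(f,u) for f,u in fu]
    for o,d in rs:
        P=np.eye(3)-np.outer(d,d);A+=P;b+=P@o
    x=np.linalg.solve(A,b); return x,max(np.linalg.norm((np.eye(3)-np.outer(d,d))@(x-o)) for o,d in rs)
def proj(f,X):
    Rm=np.array(f['rotation']); c=(np.atleast_2d(X)-np.array(f['origin']))@Rm
    c=c*np.array([1,-1,-1]); return cv2.projectPoints(c,np.zeros(3),np.zeros(3),K(f),np.array(f['dist_coeffs'],float))[0][:,0]
E
python3 - <<'E'
from h import *
for n in('side','top','wrist'):
    f=snap(n,n+'0'); print(n,np.round(f['origin'],3),np.round(f['rotation'],3).tolist(),f['fx'],f['dist_coeffs'])
print(manip.get_state())
E
```

```text
side [0.154 0.847 0.907] [-0.076, 0.408, 0.891, -0.182] 443.2188523990071 [-0.10759443  0.          0.          0.          0.        ]
top [ 0.339 -0.077  1.315] [0.042, -0.059, -0.7, 0.711] 493.4762140345625 [-0.01983023  0.          0.          0.          0.        ]
wrist [ 0.28  -0.671  0.373] [-0.115, 0.086, -0.589, 0.795] 425.9733091998226 [-0.04258456  0.          0.          0.          0.        ]
{'time_s': 0.15, 'joints': array([ 1.18250775,  0.59192044,  0.04831585,  1.60951696, -0.03329444,
        0.94270006, -0.03368623]), 'dq': array([ 0.00139917, -0.00220414,  0.00099237, -0.00378563, -0.00064751,
       -0.0004744 , -0.0001728 ]), 'effort': array([ 2.94812708e-03, -5.49248850e+01,  1.54960871e+00, -1.98456144e+01,
        9.53847484e-03,  5.64699818e-03, -2.56844871e-06]), 'ee_pos': array([ 0.21044818, -0.69307321,  0.20419902]), 'ee_rot': array([ 9.89149944e-01,  1.46906883e-01, -1.79577727e-04, -8.51306212e-04]), 'wrist_force': array([ 0.45559288,  0.30193461, -0.62718784]), 'wrist_torque': array([-0.01403715, -0.02538402, -0.00440936]), 'grasp_force': 0.0, 'opening': 0.08541337884516946}
```

```bash
sed -i "s/np.array(f\['rotation'\])/R.from_quat(f['rotation']).as_matrix()/" h.py; grep -n from_quat h.py
```

```text
11:    d=R.from_quat(f['rotation']).as_matrix()@np.array([p[0],-p[1],-1.]); return np.array(f['origin']),d/np.linalg.norm(d)
20:    Rm=R.from_quat(f['rotation']).as_matrix(); c=(np.atleast_2d(X)-np.array(f['origin']))@Rm
```

View pics/top0.png

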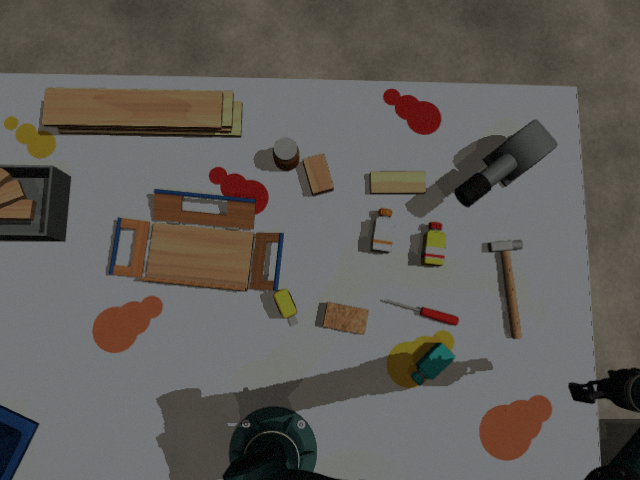

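View pics/side0.png

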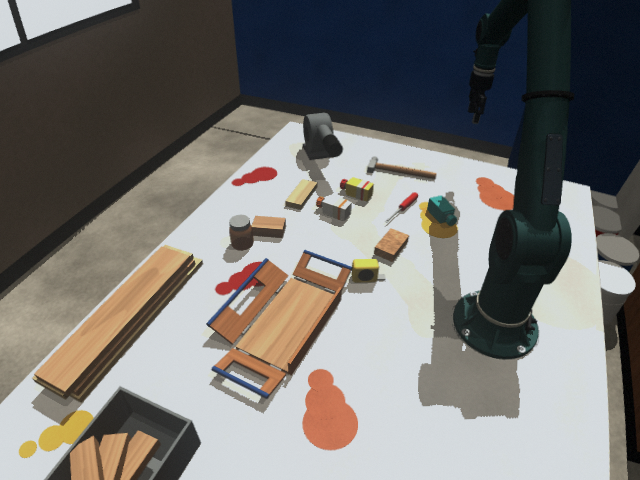

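Run:
```python
from h import *
t=load('top0')['image'][:,:,::-1];s=load('side0')['image'][:,:,::-1]
def crop(im,x,y,w,h,k,n):
    c=cv2.resize(im[y:y+h,x:x+w],None,fx=k,fy=k,interpolation=cv2.INTER_CUBIC)
    c=np.clip(c.astype(float)*1.3,0,255).astype(np.uint8)
    for i in range(0,w,20): cv2.putText(c,str(x+i),(i*k,10),0,.35,(255,0,255),1); cv2.line(c,(i*k,12),(i*k,18),(255,0,255),1)
    for i in range(0,h,20): cv2.putText(c,str(y+i),(0,i*k+4),0,.35,(255,0,255),1)
    if n: cv2.imwrite(n,c)
    return c
a=crop(t,100,180,200,120,4,None); 
crop(t,100,180,200,120,4,'pics/c1.png'); 
b1=crop(t,360,200,100,75,5,None); b2=crop(s,305,170,80,60,6,None)
W=max(b1.shape[1],b2.shape[1]); 
b1=cv2.resize(t[200:275,360:460],(400,300),interpolation=2); 
c=np.zeros((600,800,3),np.uint8)
c[:300,:400]=crop(t,360,200,100,75,4,None); c[300:,:400]=crop(s,305,165,100,75,4,None)
c[:600,400:]=crop(s,220,240,133,200,3,None)[:600,:400][:,:] if False else cv2.copyMakeBorder(crop(s,205,245,133,150,3,None),0,150,0,1,0)[:600,:400]
cv2.imwrite('pics/c2.png',c)
```

```text
(no output)
```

View pics/c1.png

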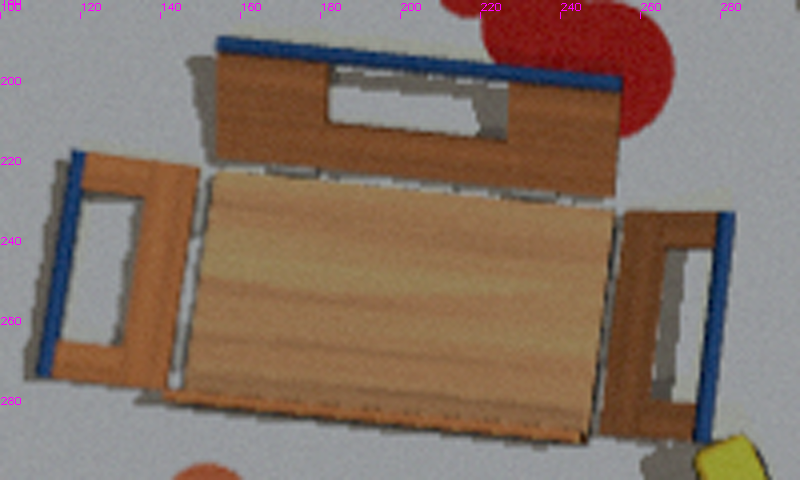

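View pics/c2.png

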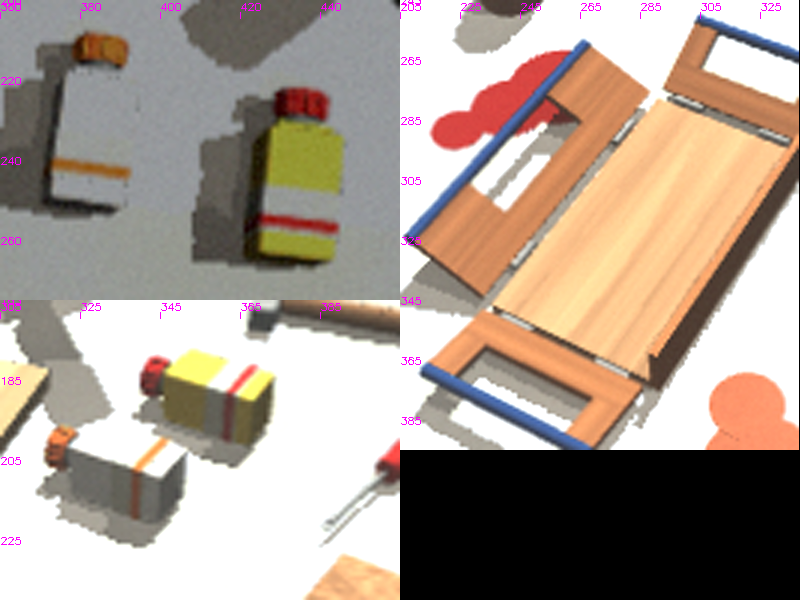

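```bash
cat > fit.py <<'E'
from h import *
from scipy.optimize import least_squares
t,s=load('top0'),load('side0')
H=.012
def pts(q):
    x,y,a,zr=q[:4]
    L={'fl':(.075,.134,H),'fr':(.075,-.134,H),
     'Fl':(.16,.133,zr),'Fr':(.16,-.133,zr),'Ll':(.075,.22,zr),'Ln':(-.075,.22,zr),'Rf':(.075,-.22,zr),'Rn':(-.075,-.22,zr)}
    c,sn=np.cos(a),np.sin(a)
    return {k:np.array([x+c*p[0]-sn*p[1],y+sn*p[0]+c*p[1],p[2]]) for k,p in L.items()}
obs=[(t,'fl',(153.2,223)),(t,'fr',(253.2,232.7)),(t,'Ll',(119.5,218)),(t,'Ln',(110.7,274)),(t,'Rf',(281.7,233.2)),(t,'Rn',(276,290.2)),(t,'Fl',(154.5,191)),(t,'Fr',(255.2,201)),
(s,'Fl',(208.3,324.3)),(s,'Fr',(267,259)),(s,'Ll',(213,368.3)),(s,'fl',(236,347.3)),(s,'fr',(295,277.7)),(s,'Rf',(304.3,251.7))]
def res(q):
    P=pts(q); return np.concatenate([proj(f,P[k])[0]-u for f,k,u in obs])
r=least_squares(res,[.6,.2,0,.012],loss='soft_l1')
print(np.round(r.x,4)); print(np.round(r.fun.reshape(-1,2),1).tolist())
P=pts(r.x)
for a,b in('Ll','Ln'),('Rf','Rn'),('Fl','Fr'): print(a,np.round((P[a]+P[b])/2,4))
# triangulated check
print(tri((t,(153.2,223)),(s,(236,347.3))),tri((t,(154.5,191)),(s,(208.3,324.3))),tri((t,(255.2,201)),(s,(267,259))))
# bottles
for n,zz in(('white c',(.025,(385,212))),('w body',(.05,(384,234))),('yellow c',(.025,(435.5,226))),('y body',(.05,(435.5,243))),('tape',(.06,(285,303)))): print(n,np.round(atz(t,zz[1],zz[0]),3))
print('jar',atz(t,(286,146),.09),'tq',atz(t,(433,360),.05))
E
python3 fit.py
```

```text
[ 0.4954  0.2054 -0.0795  0.0389]
[[0.1, 0.5], [-0.0, 0.3], [-2.0, 0.4], [-2.0, 1.4], [3.1, 1.2], [2.9, 1.4], [0.6, -0.9], [0.1, -1.3], [-1.7, 1.6], [-2.2, 1.6], [-0.3, -1.6], [-0.1, -0.9], [-3.9, -0.6], [1.4, 0.2]]
Ll [0.5129 0.4247 0.0389]
Rf [ 0.4779 -0.0139  0.0389]
Fl [0.6549 0.1927 0.0389]
(array([0.58163887, 0.33377691, 0.00908838]), np.float64(0.0010463012846918622)) (array([0.66050845, 0.32396441, 0.04662581]), np.float64(0.0005875669885848988)) (array([0.63808582, 0.05917138, 0.04688113]), np.float64(0.0008938067686795458))
white c [ 0.621 -0.286  0.025]
w body [ 0.556 -0.279  0.05 ]
yellow c [ 0.585 -0.421  0.025]
y body [ 0.535 -0.414  0.05 ]
tape [ 0.374 -0.025  0.06 ]
jar [ 0.77569169 -0.01988118  0.09      ] tq [ 0.23586114 -0.4013574   0.05      ]
```

```bash
python3 - <<'E'
import re
s=open('fit.py').read()
i=s.index('    x,y,a,zr'); j=s.index("    c,sn=")
s=s[:i]+"""    x,y,a,tl,tr,tf=q[:6]; C=lambda t:.08*np.cos(t); S=lambda t:H+.08*np.sin(t)
    L={'fl':(.075,.134,H),'fr':(.075,-.134,H),'Fl':(.08+C(tf),.133,S(tf)),'Fr':(.08+C(tf),-.133,S(tf)),
     'Ll':(.075,.14+C(tl),S(tl)),'Ln':(-.075,.14+C(tl),S(tl)),'Rf':(.075,-.14-C(tr),S(tr)),'Rn':(-.075,-.14-C(tr),S(tr))}
"""+s[j:]
s=s.replace('[.6,.2,0,.012]','[.5,.2,-.08,.3,.3,.3]')
open('fit.py','w').write(s)
E
python3 fit.py
```

```text
[ 0.4971  0.2054 -0.0844  0.2088  0.4357  0.45  ]
[[0.3, -0.4], [0.1, -0.0], [0.3, 0.3], [0.2, 0.7], [0.2, 0.3], [-0.4, 0.8], [-0.4, 0.5], [-0.3, 0.6], [-0.3, 0.3], [-0.2, 0.2], [-0.0, -0.2], [-0.8, -1.4], [-4.2, -0.8], [-0.0, -0.1]]
Ll [0.5155 0.4229 0.0286]
Rf [ 0.4791 -0.0063  0.0458]
Fl [0.6486 0.1926 0.0468]
(array([0.58163887, 0.33377691, 0.00908838]), np.float64(0.0010463012846918622)) (array([0.66050845, 0.32396441, 0.04662581]), np.float64(0.0005875669885848988)) (array([0.63808582, 0.05917138, 0.04688113]), np.float64(0.0008938067686795458))
white c [ 0.621 -0.286  0.025]
w body [ 0.556 -0.279  0.05 ]
yellow c [ 0.585 -0.421  0.025]
y body [ 0.535 -0.414  0.05 ]
tape [ 0.374 -0.025  0.06 ]
jar [ 0.77569169 -0.01988118  0.09      ] tq [ 0.23586114 -0.4013574   0.05      ]
```

```bash
cat >> h.py <<'E'
CR=np.array([.4971,.2054]);CY=-.0844
def cw(x,y): # crate -> world xy
    c,s=np.cos(CY),np.sin(CY); return CR+np.array([c*x-s*y,s*x+c*y])
def to(xyz,yaw=None,st=None):
    """needed: first dr (tool rotvec) to point down w/ yaw, then dp (cm) in that tool frame"""
    st=st or manip.get_state(); Rc=R.from_quat(st['ee_rot'])
    x=Rc.as_matrix()[:,0]; 
    if yaw is None: yaw=np.arctan2(x[1],x[0])
    Rt=R.from_matrix(np.array([[np.cos(yaw),np.sin(yaw),0],[np.sin(yaw),-np.cos(yaw),0],[0,0,-1]]).T.T)
    dr=(Rc.inv()*Rt).as_rotvec(); dp=Rt.inv().apply(np.array(xyz)-st['ee_pos'])*100
    print('t %.2f'%st['time_s'],'pos',np.round(st['ee_pos'],4),'yaw %.3f'%np.arctan2(x[1],x[0]),'dr',np.round(dr,3),'dp',np.round(dp,2),'F',np.round(st['wrist_force'],1),'op %.4f'%st['opening'],'g %.1f'%st['grasp_force'])
    return dr,dp
def arc(t0,t1,n,sgn=1):
    th=np.linspace(t0,t1,n+1); return [[0,round(sgn*8*(np.cos(b)-np.cos(a)),2),round(-8*(np.sin(b)-np.sin(a)),2)] for a,b in zip(th,th[1:])]
E
python3 - <<'E'
from h import *
t=.436;p=cw(0,-.14-.08*np.cos(t));print(p)
to([*p,.15],CY); to([*p,.027],CY); print(arc(.436,1.56,14)); print(manip.get_state()['joints'])
E
```

```text
[ 0.47918495 -0.00635939]
t 0.15 pos [ 0.2104 -0.6931  0.2042] yaw 0.295 dr [-0.002  0.     0.379] dp [ 20.99 -70.69   5.42] F [ 0.5  0.3 -0.6] op 0.0854 g 0.0
t 0.15 pos [ 0.2104 -0.6931  0.2042] yaw 0.295 dr [-0.002  0.     0.379] dp [ 20.99 -70.69  17.72] F [ 0.5  0.3 -0.6] op 0.0854 g 0.0
[[0, np.float64(-0.29), np.float64(-0.57)], [0, np.float64(-0.34), np.float64(-0.55)], [0, np.float64(-0.38), np.float64(-0.52)], [0, np.float64(-0.42), np.float64(-0.48)], [0, np.float64(-0.46), np.float64(-0.45)], [0, np.float64(-0.49), np.float64(-0.41)], [0, np.float64(-0.53), np.float64(-0.37)], [0, np.float64(-0.55), np.float64(-0.33)], [0, np.float64(-0.58), np.float64(-0.28)], [0, np.float64(-0.6), np.float64(-0.23)], [0, np.float64(-0.61), np.float64(-0.18)], [0, np.float64(-0.63), np.float64(-0.13)], [0, np.float64(-0.64), np.float64(-0.08)], [0, np.float64(-0.64), np.float64(-0.03)]]
[ 1.18250775  0.59192044  0.04831585  1.60951696 -0.03329444  0.94270006
 -0.03368623]
```

{"name": "drive_tool", "arguments": {
  "targets": [
    {"dr": [0, 0, 0.126]},
    {"dr": [0, 0, 0.126]},
    {"dr": [0, 0, 0.127]},
    {"dp": [1.24, -4.16, 0]},
    {"dp": [1.24, -4.16, 0]},
    {"dp": [1.24, -4.16, 0]},
    {"dp": [1.24, -4.16, 0]},
    {"dp": [1.24, -4.16, 0]},
    {"dp": [1.24, -4.16, 0]},
    {"dp": [1.24, -4.16, 0]},
    {"dp": [1.24, -4.16, 0]},
    {"dp": [1.24, -4.16, 0]},
    {"dp": [1.24, -4.16, 0]},
    {"dp": [1.24, -4.16, 0]},
    {"dp": [1.24, -4.16, 0]},
    {"dp": [1.24, -4.16, 0]},
    {"dp": [1.24, -4.16, 0]},
    {"dp": [1.24, -4.16, 0]},
    {"dp": [1.24, -4.16, 0]},
    {"dp": [1.2, -4.1, 0]}
  ],
  "fingers": 0.47
}}

```text
invalid input at $.targets[0]: expected keys dp, dr
```

{"name": "drive_tool", "arguments": {
  "targets": [
    {"dp": [0, 0, 2.0]},
    {"dp": [0, 0, 2.0]},
    {"dp": [0, 0, 1.4]},
    {"dp": [0, 0, 0]}
  ]
}}

```text
invalid input at $.targets[0]: expected keys dp, dr
```

Run:
```python
from h import *
p=cw(0,-.14-.08*np.cos(.436)); print(to([*p,.027],CY)[0])
f=snap('wrist','w1'); P=cw(0,-.14-.08*np.cos(.436)); print(proj(f,[[*P,.0458]]))
```

```text
t 0.15 pos [ 0.2104 -0.6931  0.2042] yaw 0.295 dr [-0.002  0.     0.379] dp [ 20.99 -70.69  17.72] F [ 0.5  0.3 -0.6] op 0.0854 g 0.0
[-0.00169609  0.00043326  0.37928101]
[[-217.78709559 -186.96690084]]
```

View pics/w1.png

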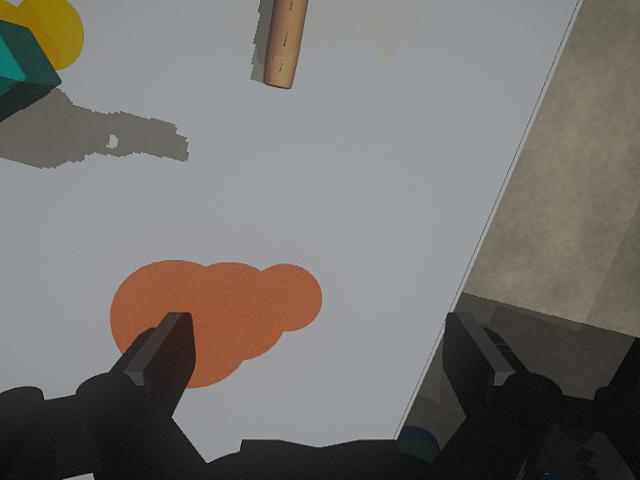

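{"name": "drive_tool", "arguments": {
  "targets": [
    {"dp": [0, 0, 0], "dr": [0, 0, 0.126]},
    {"dp": [0, 0, 0], "dr": [0, 0, 0.126]},
    {"dp": [0, 0, 0], "dr": [0, 0, 0.127]},
    {"dp": [1.24, -4.16, 0], "dr": [0, 0, 0]},
    {"dp": [1.24, -4.16, 0], "dr": [0, 0, 0]},
    {"dp": [1.24, -4.16, 0], "dr": [0, 0, 0]},
    {"dp": [1.24, -4.16, 0], "dr": [0, 0, 0]},
    {"dp": [1.24, -4.16, 0], "dr": [0, 0, 0]},
    {"dp": [1.24, -4.16, 0], "dr": [0, 0, 0]},
    {"dp": [1.24, -4.16, 0], "dr": [0, 0, 0]},
    {"dp": [1.24, -4.16, 0], "dr": [0, 0, 0]},
    {"dp": [1.24, -4.16, 0], "dr": [0, 0, 0]},
    {"dp": [1.24, -4.16, 0], "dr": [0, 0, 0]},
    {"dp": [1.24, -4.16, 0], "dr": [0, 0, 0]},
    {"dp": [1.24, -4.16, 0], "dr": [0, 0, 0]},
    {"dp": [1.24, -4.16, 0], "dr": [0, 0, 0]},
    {"dp": [1.24, -4.16, 0], "dr": [0, 0, 0]},
    {"dp": [1.24, -4.16, 0], "dr": [0, 0, 0]},
    {"dp": [1.24, -4.16, 0], "dr": [0, 0, 0]},
    {"dp": [1.2, -4.1, 0], "dr": [0, 0, 0]}
  ],
  "fingers": 0.47
}}

```text
time_s: 2.7
ee_pos: [0.4802, -0.006, 0.2052]
ee_rot: [0.999, -0.042, 0.0, 0.0]
wrist_force: [-0.3, 0.4, 0.4]
opening: 0.0401
grasp_force: 0.0
```

{"name": "drive_tool", "arguments": {
  "targets": [
    {"dp": [0, 0, 2.0], "dr": [0, 0, 0]},
    {"dp": [0, 0, 2.0], "dr": [0, 0, 0]},
    {"dp": [0, 0, 1.4], "dr": [0, 0, 0]},
    {"dp": [0, 0, 0], "dr": [0, 0, 0]}
  ]
}}

```text
time_s: 3.2
ee_pos: [0.4789, -0.0075, 0.1503]
ee_rot: [0.999, -0.042, -0.001, 0.0]
wrist_force: [-1.5, 0.1, -0.5]
opening: 0.0402
grasp_force: 0.0
```

Run:
```python
from h import *
p=cw(0,-.14-.08*np.cos(.436)); to([*p,.027],CY)
f=snap('wrist','w1'); print(proj(f,[[*p,.0458]]), np.round(f['origin'],3))
```

```text
t 3.20 pos [ 0.4789 -0.0075  0.1503] yaw -0.084 dr [ 0.     0.002 -0.   ] dp [ 0.02 -0.12 12.33] F [-1.5  0.1 -0.5] op 0.0402 g 0.0
[[318.92364354 228.10611565]] [ 0.552 -0.012  0.319]
```

View pics/w1.png

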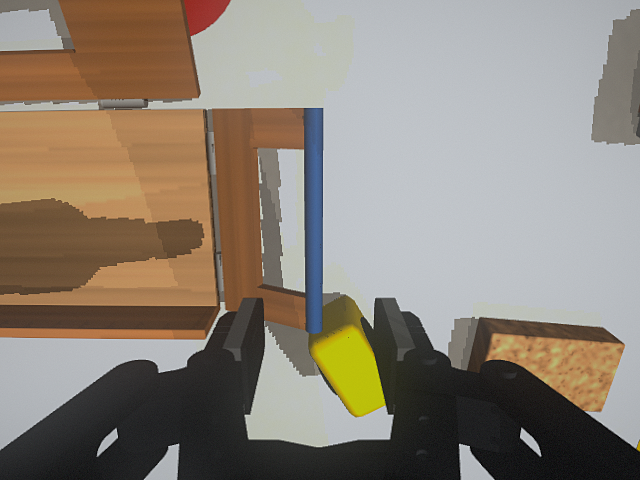

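{"name": "drive_tool", "arguments": {
  "targets": [
    {"dp": [0.5, -0.4, 2.4], "dr": [0, 0, 0]},
    {"dp": [0, 0, 2.4], "dr": [0, 0, 0]},
    {"dp": [0, 0, 2.4], "dr": [0, 0, 0]},
    {"dp": [0, 0, 2.4], "dr": [0, 0, 0]},
    {"dp": [0, 0, 1.7], "dr": [0, 0, 0]},
    {"dp": [0, 0, 1.0], "dr": [0, 0, 0]},
    {"dp": [0, 0, 0], "dr": [0, 0, 0]}
  ]
}}

```text
time_s: 4.12
ee_pos: [0.4853, -0.0038, 0.0281]
ee_rot: [0.999, -0.042, -0.0, 0.0]
wrist_force: [-0.0, -0.2, -0.0]
opening: 0.0406
grasp_force: 0.0
```

{"name": "drive_tool", "arguments": {
  "targets": [
    {"dp": [0, 0, 0], "dr": [0, 0, 0]},
    {"dp": [0, 0, 0], "dr": [0, 0, 0]},
    {"dp": [0, 0, 0], "dr": [0, 0, 0]},
    {"dp": [0, 0, 0], "dr": [0, 0, 0]}
  ],
  "fingers": 0,
  "force": 40
}}

```text
time_s: 4.62
ee_pos: [0.4852, -0.0037, 0.0283]
ee_rot: [0.999, -0.042, 0.0, -0.0]
wrist_force: [0.5, -0.2, -0.1]
opening: 0.0001
grasp_force: 0.3
```

Run:
```python
from h import *
a=snap('wrist','w2')['image']; b=snap('top','t2')['image'];c=snap('side','s2')['image']
o=np.zeros((600,800,3),np.uint8)
o[:300,:400]=cv2.resize(a,(400,300)); o[:300,400:]=cv2.resize(b[200:300,200:333],(400,300),interpolation=2); o[300:,:400]=cv2.resize(c[230:330,250:383],(400,300),interpolation=2)
cv2.imwrite('pics/m2.png',o[:,:,::-1])
```

```text
(no output)
```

View pics/m2.png

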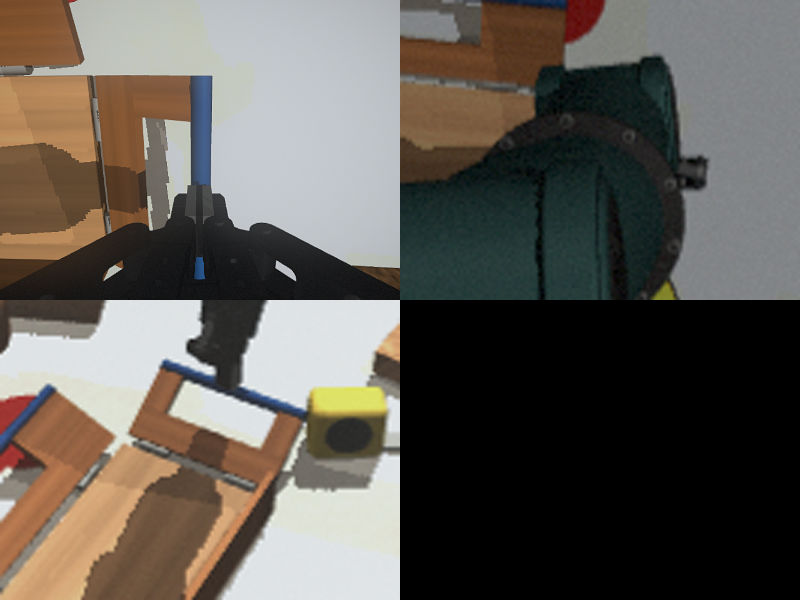

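Run:
```python
from h import *
t,s,w1,w2=load('top0'),load('side0'),load('w1'),load('w2')
print(tri((t,(281.7,233.2)),(s,(304.3,251.4))))
print(tri((t,(276,290.2)),(s,(351.7,267.3))))
# w1 rail far end (314,108); near end (315,333); w2 far end (201,75)*1.6
print(tri((t,(281.7,233.2)),(s,(304.3,251.4)),(w1,(314,109)),(w2,(201*1.6,75*1.6))))
print(tri((w1,(314,109)),(w2,(201*1.6,76*1.6))))
print(proj(s,[[.4852,-.0037,.0283]]),proj(w2,[[.4852,-.0037,.0283],[.4852,-.0037,.0473]]))
```

```text
(array([ 0.55399788, -0.01218643,  0.04696579]), np.float64(0.0004659949795800002))
(array([ 0.40539145, -0.00135306,  0.0504671 ]), np.float64(0.0007234340949741373))
(array([ 0.55463074, -0.01063701,  0.04760534]), np.float64(0.001993238014670913))
(array([ 0.55518156, -0.00944957,  0.02089873]), np.float64(8.844653544100146e-05))
[[324.95537378 264.51152161]] [[321.97617035 291.49601335]
 [322.37337739 311.07344572]]
```

Run:
```python
from h import *
t,s,w1,w2,s2=load('top0'),load('side0'),load('w1'),load('w2'),load('s2')
for f in(w1,w2): print(proj(f,[[.5543,-.0115,.047],[.5543,-.0115,.02],[.5535,-.0035,.02]]))
print(np.round(w2['origin'],3),np.round(w1['origin'],3))
o=np.zeros((600,800,3),np.uint8)
o[:300,:400]=cv2.resize(s['image'][230:330,250:383],(400,300),interpolation=2)
o[:300,400:]=cv2.resize(s2['image'][230:330,250:383],(400,300),interpolation=2)
o[300:,:]=cv2.resize(w2['image'][240:480,0:640],(800,300),interpolation=2)
cv2.imwrite('pics/m3.png',o[:,:,::-1])
```

```text
[[316.94154217 109.82913321]
 [317.05241076 110.17728197]
 [305.33016877 112.45185765]]
[[328.57638931 124.73635287]
 [327.0289072  123.25115642]
 [307.39730793 127.01728866]]
[ 0.558 -0.008  0.197] [ 0.552 -0.012  0.319]
```

View pics/m3.png

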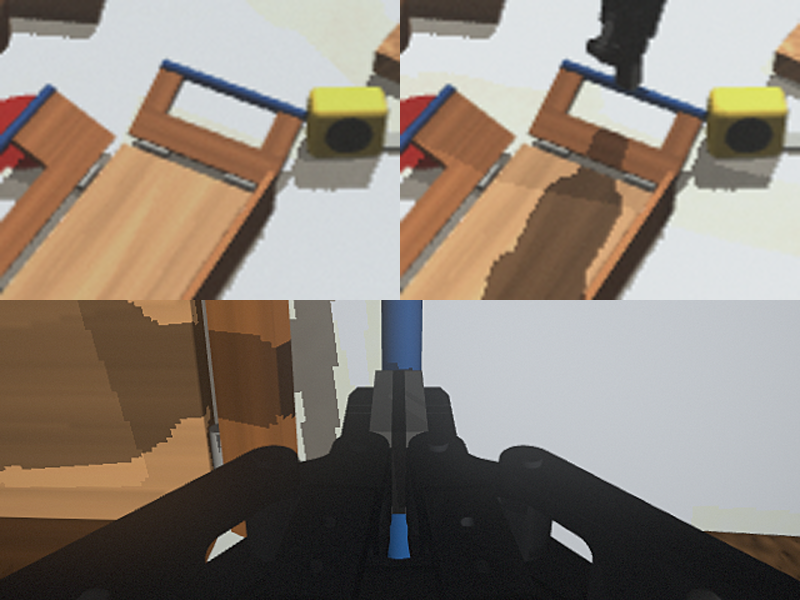

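Run:
```python
from h import *
w2,s2=load('w2'),load('s2')
print(tri((w2,(320,297)),(s2,(326,259.5))), R.from_quat(w2['rotation']).as_matrix()[:,2])
st=manip.get_state(); print(st['ee_pos'],st['joints'],st['opening'],st['wrist_force'])
o,d=ray(w2,(401/1.25,240)); 
for z in(.02,.047):
    p=o+d*(z-o[2])/d[2]; q=[p+[0,.006,0],p-[0,.006,0]]; print(z,p,np.ptp(proj(w2,q)[:,0]))
for z in (.02,.047):
    p=np.array([.4853,-.0037,z]);print(z,proj(s2,[p]))
img=s2['image'];
```

```text
(array([ 0.48656675, -0.00529135,  0.04408654]), np.float64(0.0036125025788333004)) [ 0.28327571 -0.02356123  0.95874905]
[ 0.48520129 -0.0037847   0.0282724 ] [-0.07444515  0.60044064 -0.01501856  2.25582005  0.03036698  0.2851101
 -1.77093742] 0.00024322736046324575 [-0.81222875 -0.04401861  1.48173369]
0.02 [ 0.50573996 -0.00494652  0.02      ] 27.58877896907802
0.047 [ 0.51367695 -0.00545846  0.047     ] 32.55044415717458
0.02 [[324.86669947 266.58770374]]
0.047 [[325.0515218  259.73475939]]
```

{"name": "drive_tool", "arguments": {
  "targets": [
    {"dp": [0, 0, -0.6], "dr": [0, 0, 0]},
    {"dp": [0, 0, 0], "dr": [0, 0, 0]},
    {"dp": [0, 0, 0], "dr": [0, 0, 0]},
    {"dp": [0, 0, 0], "dr": [0, 0, 0]},
    {"dp": [0, 0, 1.0], "dr": [0, 0, 0]},
    {"dp": [0, 0, 0.9], "dr": [0, 0, 0]},
    {"dp": [0, 0, 0], "dr": [0, 0, 0]}
  ],
  "fingers": 0.47
}}

```text
time_s: 5.65
ee_pos: [0.4842, -0.0038, 0.014]
ee_rot: [0.999, -0.042, -0.001, 0.0]
wrist_force: [0.4, 0.4, -0.2]
opening: 0.0402
grasp_force: 0.0
```

{"name": "drive_tool", "arguments": {
  "targets": [
    {"dp": [0, 0, 0], "dr": [0, 0, 0]},
    {"dp": [0, 0, 0], "dr": [0, 0, 0]},
    {"dp": [0, 0, 0], "dr": [0, 0, 0]},
    {"dp": [0, 0, 0], "dr": [0, 0, 0]}
  ],
  "fingers": 0,
  "force": 40
}}

```text
time_s: 6.15
ee_pos: [0.485, -0.0046, 0.0152]
ee_rot: [0.999, -0.043, 0.0, 0.0]
wrist_force: [-0.9, -3.9, -0.1]
opening: 0.0104
grasp_force: 39.6
```

{"name": "drive_tool", "arguments": {
  "targets": [
    {"dp": [0, 0, 0], "dr": [0, 0, 0]},
    {"dp": [0, 0, 0], "dr": [0, 0, 0]},
    {"dp": [0, 0, 0.7], "dr": [0, 0, 0]},
    {"dp": [0, 0, 0], "dr": [0, 0, 0]}
  ],
  "fingers": 0.4
}}

```text
time_s: 6.65
ee_pos: [0.4846, -0.0034, 0.0075]
ee_rot: [0.999, -0.042, -0.001, -0.0]
wrist_force: [-1.1, -0.1, 0.1]
opening: 0.0345
grasp_force: 0.0
```

{"name": "drive_tool", "arguments": {
  "targets": [
    {"dp": [0, 0, 0], "dr": [0, 0, 0]},
    {"dp": [0, 0, 0], "dr": [0, 0, 0]},
    {"dp": [0, 0, 0], "dr": [0, 0, 0]},
    {"dp": [0, 0, 0], "dr": [0, 0, 0]}
  ],
  "fingers": 0,
  "force": 40
}}

```text
time_s: 7.15
ee_pos: [0.4848, -0.0045, 0.008]
ee_rot: [0.999, -0.042, -0.0, 0.0]
wrist_force: [0.0, -4.2, -1.3]
opening: 0.0108
grasp_force: 39.0
```

{"name": "drive_tool", "arguments": {
  "targets": [
    {"dp": [0, -0.29, -0.57], "dr": [0, 0, 0]},
    {"dp": [0, -0.34, -0.55], "dr": [0, 0, 0]},
    {"dp": [0, -0.38, -0.52], "dr": [0, 0, 0]},
    {"dp": [0, -0.42, -0.48], "dr": [0, 0, 0]}
  ]
}}

```text
time_s: 7.65
ee_pos: [0.4861, 0.0101, 0.0298]
ee_rot: [0.999, -0.042, -0.0, 0.0]
wrist_force: [0.1, -6.2, -5.0]
opening: 0.0104
grasp_force: 38.9
```

Run:
```python
from h import *
a=snap('wrist','w3')['image'];c=snap('side','s3')['image']
st=manip.get_state();print(st['ee_pos'],st['wrist_force'],st['opening'])
o=np.zeros((400,800,3),np.uint8)
o[:,:400]=cv2.resize(a[80:480,120:520],(400,400)); o[:,400:]=cv2.resize(c[215:315,270:370],(400,400),interpolation=2)
cv2.imwrite('pics/m4.png',o[:,:,::-1])
```

```text
[0.48615191 0.01054042 0.0303457 ] [-1.72001308 -3.954536    4.8383437 ] 0.010704706807072731
```

View pics/m4.png

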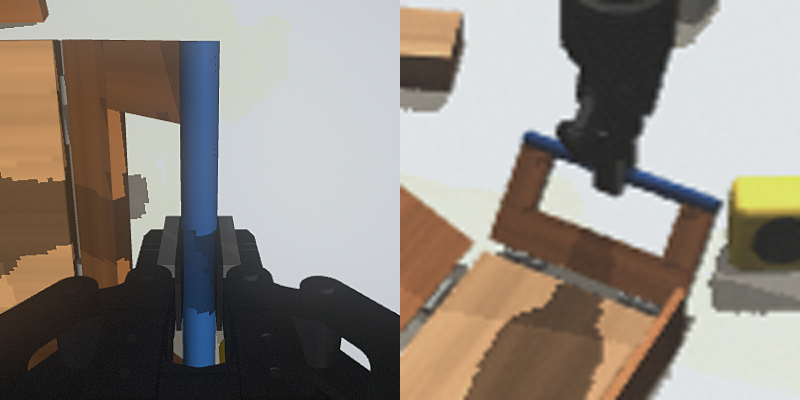

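```bash
cat >> h.py <<'E'
def theta(f,wall,uvs):
    """wall angle from rail-end pixels (two, far/left first)"""
    from scipy.optimize import least_squares
    def P(th):
        c,z=.08*np.cos(th),.012+.08*np.sin(th)
        e={'L':[(.075,.14+c),(-.075,.14+c)],'R':[(.075,-.14-c),(-.075,-.14-c)],'F':[(.08+c,.133),(.08+c,-.133)]}[wall]
        return np.array([[*cw(*q),z] for q in e])
    r=least_squares(lambda q:(proj(f,P(q[0]))-np.array(uvs)).ravel(),[.8])
    print(wall,'theta %.3f'%r.x[0],np.round(r.fun,1),'rail',np.round(P(r.x[0]).mean(0),4))
E
python3 - <<'E'
from h import *
theta(load('s3'),'R',[(302.5,248.7),(349.5,266)])
theta(load('s2'),'R',[(304.3,251.2),(351.7,267.3)])
E
```

```text
R theta 0.742 [-0.7  0.4  0.4  0.6] rail [0.4803 0.0071 0.0661]
R theta 0.500 [-0.5 -0.3 -0.5  0.9] rail [ 0.4794 -0.004   0.0504]
```

{"name": "drive_tool", "arguments": {
  "targets": [
    {"dp": [0, -0.46, -0.45], "dr": [0, 0, 0]},
    {"dp": [0, -0.49, -0.41], "dr": [0, 0, 0]},
    {"dp": [0, -0.53, -0.37], "dr": [0, 0, 0]},
    {"dp": [0, -0.55, -0.33], "dr": [0, 0, 0]},
    {"dp": [0, -0.58, -0.28], "dr": [0, 0, 0]},
    {"dp": [0, -0.6, -0.23], "dr": [0, 0, 0]},
    {"dp": [0, -0.61, -0.18], "dr": [0, 0, 0]},
    {"dp": [0, -0.63, -0.13], "dr": [0, 0, 0]}
  ]
}}

```text
time_s: 8.75
ee_pos: [0.4898, 0.0534, 0.0543]
ee_rot: [0.999, -0.043, 0.0, 0.001]
wrist_force: [-1.8, -6.7, 10.6]
opening: 0.0101
grasp_force: 40.7
```

{"name": "drive_tool", "arguments": {
  "targets": [
    {"dp": [0, -0.5, -0.06], "dr": [0, 0, 0]},
    {"dp": [0, -0.5, -0.03], "dr": [0, 0, 0]},
    {"dp": [0, 0, 0], "dr": [0, 0, 0]}
  ]
}}

```text
time_s: 9.12
ee_pos: [0.4909, 0.0651, 0.0551]
ee_rot: [0.999, -0.042, 0.0, -0.0]
wrist_force: [-0.9, -4.0, 7.4]
opening: 0.0103
grasp_force: 40.8
```

{"name": "drive_tool", "arguments": {
  "targets": [
    {"dp": [0, -0.3, 0], "dr": [0, 0, 0]},
    {"dp": [0, -0.3, 0], "dr": [0, 0, 0]},
    {"dp": [0, 0, 0], "dr": [0, 0, 0]}
  ]
}}

```text
time_s: 9.5
ee_pos: [0.4909, 0.0666, 0.0548]
ee_rot: [0.999, -0.044, -0.0, 0.002]
wrist_force: [0.5, -12.4, 5.0]
opening: 0.0104
grasp_force: 41.0
```

{"name": "drive_tool", "arguments": {
  "targets": [
    {"dp": [0, 0.3, 0], "dr": [0, 0, 0]},
    {"dp": [0, 0, 0], "dr": [0, 0, 0]},
    {"dp": [0, 0, 0], "dr": [0, 0, 0]},
    {"dp": [0, 0, -2], "dr": [0, 0, 0]},
    {"dp": [0, 0, -3], "dr": [0, 0, 0]},
    {"dp": [0, 0, -4], "dr": [0, 0, 0]},
    {"dp": [0, 0, -4], "dr": [0, 0, 0]},
    {"dp": [0, -5, 0], "dr": [0, 0, 0]},
    {"dp": [0, -5, 0], "dr": [0, 0, 0]},
    {"dp": [0, -5, 0], "dr": [0, 0, 0]},
    {"dp": [0, -5, 0], "dr": [0, 0, 0]},
    {"dp": [0, -5, 0], "dr": [0, 0, 0]},
    {"dp": [0, -5, 0], "dr": [0, 0, 0]},
    {"dp": [0, -5, 0], "dr": [0, 0, 0]},
    {"dp": [0, -0.7, 0], "dr": [0, 0, 0]},
    {"dp": [0, 0, 0], "dr": [0, 0, 0]}
  ],
  "fingers": 0.4
}}

```text
time_s: 11.5
ee_pos: [0.5201, 0.4242, 0.1835]
ee_rot: [0.999, -0.041, -0.001, 0.0]
wrist_force: [0.7, -0.9, 0.5]
opening: 0.0337
grasp_force: 0.0
```

Run:
```python
from h import *
t=.209; p=cw(0,.14+.08*np.cos(t)); to([*p,0],CY)
f=snap('wrist','w4'); s=snap('side','s4');tt=snap('top','t4')
print(proj(f,[[*cw(.05,.2182),.0286],[*cw(0,.2182),.0286]]))
def blue(im): 
    h=cv2.cvtColor(im,cv2.COLOR_RGB2HSV); return ((h[...,0]>105)&(h[...,0]<125)&(h[...,1]>130)&(h[...,2]>50)).astype(np.uint8)
m=blue(f['image'])
for v in(120,160,200,240): u=np.where(m[v])[0]; print(v,u.min() if len(u) else None,u.max() if len(u) else None)
o=np.zeros((600,800,3),np.uint8)
o[:300,:400]=cv2.resize(f['image'],(400,300)); o[:300,400:]=cv2.resize(tt['image'][175:300,95:295],(400,300)[:2],interpolation=2); o[300:,:400]=cv2.resize(s['image'][230:430,190:457],(400,300),interpolation=2)
cv2.imwrite('pics/m5.png',o[:,:,::-1])
```

```text
t 11.50 pos [0.5201 0.4242 0.1835] yaw -0.082 dr [0.001 0.001 0.002] dp [-0.44  0.17 18.35] F [ 0.7 -0.9  0.5] op 0.0337 g 0.0
[[322.76954054 152.31562247]
 [322.46832232 217.4126163 ]]
120 322 326
160 321 323
200 321 327
240 320 326
```

View pics/m5.png

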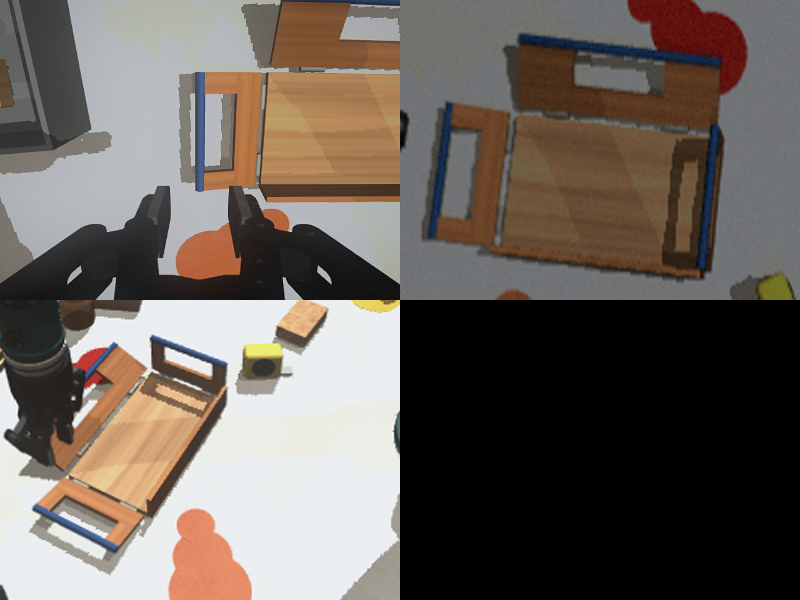

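{"name": "drive_tool", "arguments": {
  "targets": [
    {"dp": [0, 0.15, 3], "dr": [0, 0, 0]},
    {"dp": [0, 0, 3], "dr": [0, 0, 0]},
    {"dp": [0, 0, 3], "dr": [0, 0, 0]},
    {"dp": [0, 0, 3], "dr": [0, 0, 0]},
    {"dp": [0, 0, 3], "dr": [0, 0, 0]},
    {"dp": [0, 0, 1.5], "dr": [0, 0, 0]},
    {"dp": [0, 0, 1.0], "dr": [0, 0, 0]},
    {"dp": [0, 0, 0.4], "dr": [0, 0, 0]},
    {"dp": [0, 0, 0], "dr": [0, 0, 0]}
  ]
}}

```text
time_s: 12.78
ee_pos: [0.5213, 0.4223, 0.0055]
ee_rot: [0.999, -0.042, 0.0, -0.0]
wrist_force: [0.8, -0.1, 0.0]
opening: 0.0344
grasp_force: 0.0
```

{"name": "drive_tool", "arguments": {
  "targets": [
    {"dp": [0, 0, 0.25], "dr": [0, 0, 0]},
    {"dp": [0, 0, 0.2], "dr": [0, 0, 0]},
    {"dp": [0, 0, 0], "dr": [0, 0, 0]}
  ]
}}

```text
time_s: 13.15
ee_pos: [0.5209, 0.422, 0.0005]
ee_rot: [0.999, -0.042, 0.0, 0.0]
wrist_force: [0.1, -0.3, -0.0]
opening: 0.034
grasp_force: 0.0
```

{"name": "drive_tool", "arguments": {
  "targets": [
    {"dp": [0, 0, 0], "dr": [0, 0, 0]},
    {"dp": [0, 0, 0], "dr": [0, 0, 0]},
    {"dp": [0, 0, 0], "dr": [0, 0, 0]},
    {"dp": [0, 0, 0], "dr": [0, 0, 0]}
  ],
  "fingers": 0,
  "force": 40
}}

```text
time_s: 13.65
ee_pos: [0.5211, 0.4232, 0.0008]
ee_rot: [0.999, -0.042, 0.0, -0.001]
wrist_force: [0.3, 3.1, 0.6]
opening: 0.0097
grasp_force: 39.2
```

Run:
```python
from h import *
print([list(map(float,a)) for a in arc(.209,1.56,16,-1)])
```

```text
[[0.0, 0.17, -0.65], [0.0, 0.22, -0.64], [0.0, 0.28, -0.62], [0.0, 0.33, -0.59], [0.0, 0.38, -0.56], [0.0, 0.42, -0.53], [0.0, 0.46, -0.49], [0.0, 0.5, -0.45], [0.0, 0.54, -0.41], [0.0, 0.57, -0.36], [0.0, 0.6, -0.31], [0.0, 0.62, -0.26], [0.0, 0.64, -0.2], [0.0, 0.66, -0.15], [0.0, 0.67, -0.09], [0.0, 0.67, -0.04]]
```

{"name": "drive_tool", "arguments": {
  "targets": [
    {"dp": [0, 0.17, -0.65], "dr": [0, 0, 0]},
    {"dp": [0, 0.22, -0.64], "dr": [0, 0, 0]},
    {"dp": [0, 0.28, -0.62], "dr": [0, 0, 0]},
    {"dp": [0, 0.33, -0.59], "dr": [0, 0, 0]},
    {"dp": [0, 0.38, -0.56], "dr": [0, 0, 0]},
    {"dp": [0, 0.42, -0.53], "dr": [0, 0, 0]}
  ],
  "force": 50
}}

```text
time_s: 14.4
ee_pos: [0.5196, 0.4063, 0.0375]
ee_rot: [0.999, -0.042, 0.001, -0.002]
wrist_force: [0.7, 5.5, -3.2]
opening: 0.0091
grasp_force: 48.7
```

{"name": "drive_tool", "arguments": {
  "targets": [
    {"dp": [0, 0.46, -0.49], "dr": [0, 0, 0]},
    {"dp": [0, 0.5, -0.45], "dr": [0, 0, 0]},
    {"dp": [0, 0.54, -0.41], "dr": [0, 0, 0]},
    {"dp": [0, 0.57, -0.36], "dr": [0, 0, 0]},
    {"dp": [0, 0.6, -0.31], "dr": [0, 0, 0]},
    {"dp": [0, 0.62, -0.26], "dr": [0, 0, 0]},
    {"dp": [0, 0.64, -0.2], "dr": [0, 0, 0]},
    {"dp": [0, 0.66, -0.15], "dr": [0, 0, 0]},
    {"dp": [0, 0.6, -0.09], "dr": [0, 0, 0]},
    {"dp": [0, 0.5, -0.03], "dr": [0, 0, 0]},
    {"dp": [0, 0, 0], "dr": [0, 0, 0]}
  ]
}}

```text
time_s: 15.78
ee_pos: [0.5144, 0.346, 0.0635]
ee_rot: [0.999, -0.043, -0.0, 0.001]
wrist_force: [-0.3, -0.5, 0.2]
opening: 0.0001
grasp_force: 0.0
```

{"name": "drive_tool", "arguments": {
  "targets": [
    {"dp": [0, 0.3, 0], "dr": [0, 0, 0]},
    {"dp": [0, 0.3, 0], "dr": [0, 0, 0]},
    {"dp": [0, 0, 0], "dr": [0, 0, 0]}
  ]
}}

```text
time_s: 16.15
ee_pos: [0.5141, 0.3411, 0.0638]
ee_rot: [0.999, -0.042, -0.0, 0.0]
wrist_force: [-0.5, -0.8, -0.6]
opening: 0.0002
grasp_force: 0.0
```

Run:
```python
from h import *
to([*cw(0,.14),.06],CY); to([*cw(.08+.08*np.cos(.45),0),.2],CY+np.pi/2); print(cw(0,.14))
```

```text
t 16.15 pos [0.5141 0.3411 0.0638] yaw -0.084 dr [ 0.  0. -0.] dp [-0.55 -0.34  0.38] F [-0.5 -0.8 -0.6] op 0.0002 g 0.0
t 16.15 pos [0.5141 0.3411 0.0638] yaw -0.084 dr [ 0.     0.    -1.571] dp [-13.66  14.65 -13.62] F [-0.5 -0.8 -0.6] op 0.0002 g 0.0
[0.50890198 0.34490166]
```

{"name": "drive_tool", "arguments": {
  "targets": [
    {"dp": [0, 0, -3], "dr": [0, 0, 0]},
    {"dp": [0, 0, -4], "dr": [0, 0, 0]},
    {"dp": [0, 0, -5], "dr": [0, 0, 0]},
    {"dp": [0, -4, -2], "dr": [0, 0, 0]},
    {"dp": [0, 0, 0], "dr": [0, 0, 0]}
  ],
  "fingers": 0.4
}}

```text
time_s: 16.77
ee_pos: [0.5179, 0.3869, 0.2067]
ee_rot: [0.999, -0.04, 0.002, -0.003]
wrist_force: [0.2, -0.2, -0.0]
opening: 0.0339
grasp_force: 0.0
```

Run:
```python
from h import *
s=snap('side','s5'); f=snap('wrist','w5'); t=snap('top','t5')
for i,g in enumerate((s,f)):
    h=cv2.cvtColor(g['image'],cv2.COLOR_RGB2HSV); m=((h[...,0]>100)&(h[...,0]<128)&(h[...,1]>130)&(h[...,2]>40)).astype(np.uint8)
    n,l,st,c=cv2.connectedComponentsWithStats(m)
    for k in range(1,n):
        if st[k,4]>60:
            ys,xs=np.where(l==k); r=cv2.minAreaRect(np.stack([xs,ys],1).astype(np.float32)); print(i,st[k],np.round(cv2.boxPoints(r)).tolist())
```

```text
0 [ 232    0  120   97 6540] [[232.0, 96.0], [232.0, 0.0], [351.0, 0.0], [351.0, 96.0]]
0 [ 509    0   46   99 2283] [[509.0, 0.0], [554.0, 0.0], [554.0, 98.0], [509.0, 98.0]]
0 [  324     5   152   133 10084] [[324.0, 108.0], [348.0, -14.0], [497.0, 16.0], [473.0, 138.0]]
0 [291 254  50  19  73] [[291.0, 254.0], [291.0, 253.0], [340.0, 271.0], [340.0, 273.0]]
0 [221 337  56  29 130] [[221.0, 339.0], [222.0, 337.0], [277.0, 363.0], [276.0, 366.0]]
1 [ 387    0  253   18 2366] [[387.0, 17.0], [387.0, 0.0], [639.0, 0.0], [639.0, 17.0]]
1 [ 324  117   14  211 1768] [[323.0, 327.0], [327.0, 117.0], [338.0, 117.0], [334.0, 327.0]]
```

Run:
```python
from h import *
theta(load('s5'),'L',[(221.5,338),(276.5,364.5)])
theta(load('s5'),'R',[(291,253.7),(340,272)])
theta(load('w5'),'L',[(332.5,117),(328.5,327)])
```

```text
L theta 1.179 [0.4 0.2 1.7 0.9] rail [0.5115 0.3754 0.0859]
R theta 1.540 [0.5 0.5 1.3 0.8] rail [0.4851 0.0635 0.092 ]
L theta 1.151 [-0.7  2.5  0.9 -0.4] rail [0.5117 0.3774 0.085 ]
```

{"name": "drive_tool", "arguments": {
  "targets": [
    {"dp": [0, 1.1, 3], "dr": [0, 0, 0]},
    {"dp": [0, 0, 3], "dr": [0, 0, 0]},
    {"dp": [0, 0, 3], "dr": [0, 0, 0]},
    {"dp": [0, 0, 3], "dr": [0, 0, 0]},
    {"dp": [0, 0, 2], "dr": [0, 0, 0]},
    {"dp": [0, 0, 1.8], "dr": [0, 0, 0]},
    {"dp": [0, 0, 0], "dr": [0, 0, 0]}
  ]
}}

```text
time_s: 17.8
ee_pos: [0.5158, 0.3694, 0.0445]
ee_rot: [0.999, -0.042, -0.001, 0.001]
wrist_force: [-0.9, 0.3, 0.3]
opening: 0.0344
grasp_force: 0.0
```

{"name": "drive_tool", "arguments": {
  "targets": [
    {"dp": [0, 0, 0], "dr": [0, 0, 0]},
    {"dp": [0, 0, 0], "dr": [0, 0, 0]},
    {"dp": [0, 0, 0], "dr": [0, 0, 0]},
    {"dp": [0, 0, 0], "dr": [0, 0, 0]}
  ],
  "fingers": 0,
  "force": 40
}}

```text
time_s: 18.3
ee_pos: [0.5176, 0.3732, 0.0475]
ee_rot: [0.999, -0.042, 0.001, -0.002]
wrist_force: [-0.8, 5.7, 6.2]
opening: 0.0105
grasp_force: 39.4
```

{"name": "drive_tool", "arguments": {
  "targets": [
    {"dp": [0, 0.5, -0.2], "dr": [0, 0, 0]},
    {"dp": [0, 0.5, -0.15], "dr": [0, 0, 0]},
    {"dp": [0, 0.5, -0.1], "dr": [0, 0, 0]},
    {"dp": [0, 0.5, -0.1], "dr": [0, 0, 0]},
    {"dp": [0, 0.4, -0.05], "dr": [0, 0, 0]},
    {"dp": [0, 0.3, 0], "dr": [0, 0, 0]},
    {"dp": [0, 0, 0], "dr": [0, 0, 0]}
  ]
}}

```text
time_s: 19.18
ee_pos: [0.5153, 0.3459, 0.0537]
ee_rot: [0.999, -0.042, 0.001, -0.002]
wrist_force: [-1.8, 4.1, 8.2]
opening: 0.0102
grasp_force: 40.5
```

{"name": "drive_tool", "arguments": {
  "targets": [
    {"dp": [0, 0.3, 0], "dr": [0, 0, 0]},
    {"dp": [0, 0.2, 0], "dr": [0, 0, 0]},
    {"dp": [0, 0, 0], "dr": [0, 0, 0]}
  ]
}}

```text
time_s: 19.55
ee_pos: [0.5154, 0.3456, 0.0538]
ee_rot: [0.999, -0.041, 0.003, -0.005]
wrist_force: [-0.4, 10.7, 4.3]
opening: 0.0102
grasp_force: 40.1
```

{"name": "drive_tool", "arguments": {
  "targets": [
    {"dp": [0, -0.4, 0], "dr": [0, 0, 0]},
    {"dp": [0, 0, 0], "dr": [0, 0, 0]},
    {"dp": [0, 0, 0], "dr": [0, 0, 0]},
    {"dp": [0, 0, -2], "dr": [0, 0, 0]},
    {"dp": [0, 0, -4], "dr": [0, 0, 0]},
    {"dp": [0, 0, -4], "dr": [0, 0, 0]},
    {"dp": [0, 0, -4], "dr": [0, 0, 0]},
    {"dp": [0, 0, -2], "dr": [0, 0, 0]},
    {"dp": [0, 0, 0], "dr": [0, 0, -0.174]},
    {"dp": [0, 0, 0], "dr": [0, 0, -0.174]},
    {"dp": [0, 0, 0], "dr": [0, 0, -0.174]},
    {"dp": [0, 0, 0], "dr": [0, 0, -0.174]},
    {"dp": [0, 0, 0], "dr": [0, 0, -0.174]},
    {"dp": [0, 0, 0], "dr": [0, 0, -0.174]},
    {"dp": [0, 0, 0], "dr": [0, 0, -0.174]},
    {"dp": [0, 0, 0], "dr": [0, 0, -0.174]},
    {"dp": [0, 0, 0], "dr": [0, 0, -0.179]},
    {"dp": [0, 0, 0], "dr": [0, 0, 0]}
  ],
  "fingers": 0.4
}}

```text
time_s: 21.8
ee_pos: [0.5146, 0.3416, 0.2128]
ee_rot: [0.737, 0.676, 0.0, 0.0]
wrist_force: [-0.4, -0.5, -0.7]
opening: 0.0342
grasp_force: 0.0
```

Run:
```python
from h import *
to([*cw(.08+.08*np.cos(.45),0),.01],CY+np.pi/2); print(manip.get_state()['joints'])
print([list(map(float,a)) for a in arc(.45,1.56,14,1)])
```

```text
t 21.80 pos [0.5146 0.3416 0.2128] yaw 1.484 dr [ 0.001  0.    -0.002] dp [-13.72  14.61  20.28] F [-0.4 -0.5 -0.7] op 0.0342 g 0.0
[-0.34348573  0.4785993  -0.44164221  1.83869987  0.25905098  0.880584
 -0.99477363]
[[0.0, -0.3, -0.56], [0.0, -0.34, -0.53], [0.0, -0.38, -0.51], [0.0, -0.42, -0.47], [0.0, -0.46, -0.44], [0.0, -0.49, -0.4], [0.0, -0.52, -0.36], [0.0, -0.55, -0.32], [0.0, -0.57, -0.27], [0.0, -0.59, -0.23], [0.0, -0.61, -0.18], [0.0, -0.62, -0.13], [0.0, -0.63, -0.08], [0.0, -0.63, -0.03]]
```

{"name": "drive_tool", "arguments": {
  "targets": [
    {"dp": [-3.43, 3.65, 0], "dr": [0, 0, 0]},
    {"dp": [-3.43, 3.65, 0], "dr": [0, 0, 0]},
    {"dp": [-3.43, 3.65, 0], "dr": [0, 0, 0]},
    {"dp": [-3.43, 3.65, 0], "dr": [0, 0, 0]},
    {"dp": [0, 0, 4], "dr": [0, 0, 0]},
    {"dp": [0, 0, 4], "dr": [0, 0, 0]},
    {"dp": [0, 0, 2.5], "dr": [0, 0, 0]},
    {"dp": [0, 0, 0], "dr": [0, 0, 0]},
    {"dp": [0, 0, 0], "dr": [0, 0, 0]}
  ]
}}

```text
time_s: 22.92
ee_pos: [0.6491, 0.1938, 0.1083]
ee_rot: [0.737, 0.676, 0.001, 0.001]
wrist_force: [1.0, 0.6, 1.0]
opening: 0.0343
grasp_force: 0.0
```

Run:
```python
from h import *
to([*cw(.08+.08*np.cos(.45),0),.01],CY+np.pi/2)
f=snap('wrist','w6')
h=cv2.cvtColor(f['image'],cv2.COLOR_RGB2HSV); m=((h[...,0]>100)&(h[...,0]<128)&(h[...,1]>130)&(h[...,2]>40)).astype(np.uint8)
n,l,st,c=cv2.connectedComponentsWithStats(m)
for k in range(1,n):
    if st[k,4]>60:
        ys,xs=np.where(l==k); r=cv2.minAreaRect(np.stack([xs,ys],1).astype(np.float32)); print(st[k],np.round(cv2.boxPoints(r)).tolist())
for v in (40,100,160,220): u=np.where(m[v,250:400])[0]+250; print(v,u.mean() if len(u) else 0)
x=.08+.08*np.cos(.45); print(proj(f,[[*cw(x,y),.0468] for y in(.133,.05,0,-.05,-.133)]))
```

```text
t 22.93 pos [0.6491 0.1938 0.1083] yaw 1.485 dr [ 0.002 -0.001 -0.001] dp [-0.13 -0.04  9.83] F [1.  0.6 1. ] op 0.0343 g 0.0
[315  73  14  68 410] [[315.0, 73.0], [327.0, 72.0], [331.0, 140.0], [318.0, 140.0]]
[ 313  230   18  216 2420] [[313.0, 445.0], [315.0, 230.0], [331.0, 230.0], [329.0, 445.0]]
40 0
100 322.5
160 322.0
220 0
[[316.37756313  -7.61006399]
 [316.75080703 163.53435953]
 [316.95350965 252.24697992]
 [317.1386052  331.02513431]
 [317.40905655 442.5384708 ]]
```

{"name": "drive_tool", "arguments": {
  "targets": [
    {"dp": [0, 0.15, 3], "dr": [0, 0, 0]},
    {"dp": [0, 0, 3], "dr": [0, 0, 0]},
    {"dp": [0, 0, 2], "dr": [0, 0, 0]},
    {"dp": [0, 0, 1.3], "dr": [0, 0, 0]},
    {"dp": [0, 0, 0.6], "dr": [0, 0, 0]},
    {"dp": [0, 0, 0], "dr": [0, 0, 0]}
  ]
}}

```text
time_s: 23.72
ee_pos: [0.65, 0.1935, 0.0081]
ee_rot: [0.736, 0.677, 0.0, 0.0]
wrist_force: [0.5, 0.4, -0.5]
opening: 0.0346
grasp_force: 0.0
```

{"name": "drive_tool", "arguments": {
  "targets": [
    {"dp": [0, 0, 0], "dr": [0, 0, 0]},
    {"dp": [0, 0, 0], "dr": [0, 0, 0]},
    {"dp": [0, 0, 0], "dr": [0, 0, 0]},
    {"dp": [0, 0, 0], "dr": [0, 0, 0]}
  ],
  "fingers": 0,
  "force": 40
}}

```text
time_s: 24.22
ee_pos: [0.6507, 0.1936, 0.0086]
ee_rot: [0.736, 0.677, 0.001, 0.0]
wrist_force: [1.8, 0.1, 3.0]
opening: 0.0104
grasp_force: 39.2
```

{"name": "drive_tool", "arguments": {
  "targets": [
    {"dp": [0, -0.3, -0.56], "dr": [0, 0, 0]},
    {"dp": [0, -0.34, -0.53], "dr": [0, 0, 0]},
    {"dp": [0, -0.38, -0.51], "dr": [0, 0, 0]},
    {"dp": [0, -0.42, -0.47], "dr": [0, 0, 0]},
    {"dp": [0, -0.46, -0.44], "dr": [0, 0, 0]},
    {"dp": [0, -0.49, -0.4], "dr": [0, 0, 0]},
    {"dp": [0, -0.52, -0.36], "dr": [0, 0, 0]},
    {"dp": [0, 0, 0], "dr": [0, 0, 0]}
  ]
}}

```text
time_s: 25.22
ee_pos: [0.6245, 0.1959, 0.0428]
ee_rot: [0.736, 0.677, 0.003, 0.002]
wrist_force: [4.7, -0.3, 4.4]
opening: 0.0102
grasp_force: 39.4
```

{"name": "drive_tool", "arguments": {
  "targets": [
    {"dp": [0, -0.55, -0.32], "dr": [0, 0, 0]},
    {"dp": [0, -0.57, -0.27], "dr": [0, 0, 0]},
    {"dp": [0, -0.59, -0.23], "dr": [0, 0, 0]},
    {"dp": [0, -0.61, -0.18], "dr": [0, 0, 0]},
    {"dp": [0, -0.62, -0.13], "dr": [0, 0, 0]},
    {"dp": [0, -0.63, -0.08], "dr": [0, 0, 0]},
    {"dp": [0, -0.5, -0.03], "dr": [0, 0, 0]},
    {"dp": [0, -0.3, 0], "dr": [0, 0, 0]},
    {"dp": [0, 0, 0], "dr": [0, 0, 0]}
  ]
}}

```text
time_s: 26.35
ee_pos: [0.583, 0.1995, 0.0572]
ee_rot: [0.737, 0.676, 0.005, 0.003]
wrist_force: [4.6, -3.0, 15.2]
opening: 0.0104
grasp_force: 42.2
```

{"name": "drive_tool", "arguments": {
  "targets": [
    {"dp": [0, -0.3, 0], "dr": [0, 0, 0]},
    {"dp": [0, -0.2, 0], "dr": [0, 0, 0]},
    {"dp": [0, 0, 0], "dr": [0, 0, 0]}
  ]
}}

```text
time_s: 26.72
ee_pos: [0.5788, 0.1999, 0.0571]
ee_rot: [0.737, 0.676, 0.005, 0.003]
wrist_force: [4.6, -2.9, 12.8]
opening: 0.0099
grasp_force: 42.3
```

Run:
```python
from h import *
to([*cw(.08,0),.055],CY+np.pi/2)
```

```text
t 26.73 pos [0.5788 0.1999 0.0571] yaw 1.486 dr [ 0.012 -0.003 -0.001] dp [-0.15 -0.19  0.21] F [ 4.6 -2.9 12.8] op 0.0099 g 42.3
```

{"name": "drive_tool", "arguments": {
  "targets": [
    {"dp": [0, -0.3, 0.15], "dr": [0, 0, 0]},
    {"dp": [0, -0.3, 0], "dr": [0, 0, 0]},
    {"dp": [0, 0, 0], "dr": [0, 0, 0]}
  ]
}}

```text
time_s: 27.1
ee_pos: [0.579, 0.2001, 0.0571]
ee_rot: [0.737, 0.676, 0.01, 0.006]
wrist_force: [13.2, -4.8, 14.0]
opening: 0.0102
grasp_force: 42.3
```

{"name": "drive_tool", "arguments": {
  "targets": [
    {"dp": [0, 0.5, 0], "dr": [0, 0, 0]},
    {"dp": [0, 0, 0], "dr": [0, 0, 0]},
    {"dp": [0, 0, 0], "dr": [0, 0, 0]},
    {"dp": [0, 0, -2], "dr": [0, 0, 0]},
    {"dp": [0, 0, -5], "dr": [0, 0, 0]},
    {"dp": [0, 0, -6], "dr": [0, 0, 0]},
    {"dp": [0, 0, -6], "dr": [0, 0, 0]},
    {"dp": [0, -2, 0], "dr": [0, 0, 0.174]},
    {"dp": [0, 0, 0], "dr": [0, 0, 0.174]},
    {"dp": [0, 0, 0], "dr": [0, 0, 0.174]},
    {"dp": [0, 0, 0], "dr": [0, 0, 0.174]},
    {"dp": [0, 0, 0], "dr": [0, 0, 0.174]},
    {"dp": [0, 0, 0], "dr": [0, 0, 0.174]},
    {"dp": [0, 0, 0], "dr": [0, 0, 0.174]},
    {"dp": [0, 0, 0], "dr": [0, 0, 0.174]},
    {"dp": [0, 0, 0], "dr": [0, 0, 0.179]},
    {"dp": [0, 0, 0], "dr": [0, 0, 0]}
  ],
  "fingers": 0.6
}}

```text
time_s: 29.22
ee_pos: [0.5505, 0.2021, 0.2423]
ee_rot: [0.999, -0.041, -0.0, -0.0]
wrist_force: [0.2, 1.1, -0.8]
opening: 0.0511
grasp_force: 0.0
```

```bash
cat >> h.py <<'E'
def log():
    st=manip.get_state(); open('log.txt','a').write(json.dumps([list(map(float,st[k])) for k in('joints','ee_pos','ee_rot')])+'\n'); return st
E
python3 - <<'E'
from h import *
print(log()['joints']); to([*cw(0,0),.25],CY)
s=snap('side','s7');t=snap('top','t7')
h=cv2.cvtColor(s['image'],cv2.COLOR_RGB2HSV); m=((h[...,0]>100)&(h[...,0]<128)&(h[...,1]>130)&(h[...,2]>40)).astype(np.uint8); m[:230]=0
n,l,st,c=cv2.connectedComponentsWithStats(m)
for k in range(1,n):
    if st[k,4]>30:
        ys,xs=np.where(l==k); r=cv2.minAreaRect(np.stack([xs,ys],1).astype(np.float32)); print(st[k],np.round(cv2.boxPoints(r)).tolist())
print(proj(s,[[*cw(.08,.133),.092],[*cw(.08,-.133),.092],[*cw(.075,.14),.092],[*cw(-.075,.14),.092],[*cw(.075,-.14),.092],[*cw(-.075,-.14),.092]]))
E
```

```text
[-0.37290884  0.37568949 -0.0742437   1.88963012  0.03488306  0.87743178
 -2.11619958]
t 29.23 pos [0.5505 0.2021 0.2423] yaw -0.081 dr [-0.     0.     0.003] dp [-5.35  0.12 -0.77] F [ 0.2  1.1 -0.8] op 0.0511 g 0.0
[230 255  58  68 159] [[229.0, 321.0], [286.0, 255.0], [288.0, 256.0], [231.0, 323.0]]
[291 254  37  14  57] [[291.0, 255.0], [291.0, 253.0], [327.0, 266.0], [327.0, 268.0]]
[250 336  35  17  68] [[250.0, 337.0], [250.0, 335.0], [284.0, 351.0], [283.0, 353.0]]
[[229.53715085 324.25107611]
 [288.09736167 255.71952389]
 [229.50208409 327.18181563]
 [285.39357536 353.30081823]
 [291.00575704 254.77271229]
 [340.92517971 273.40786093]]
```

{"name": "drive_tool", "arguments": {
  "targets": [
    {"dp": [0, 0, 0], "dr": [0, 0.174, 0]},
    {"dp": [0, 0, 0], "dr": [0, 0.174, 0]},
    {"dp": [0, 0, 0], "dr": [0, 0.174, 0]},
    {"dp": [0, 0, 0], "dr": [0, 0.174, 0]},
    {"dp": [0, 0, 0], "dr": [0, 0.174, 0]},
    {"dp": [0, 0, 0], "dr": [0, 0.174, 0]},
    {"dp": [0, 0, 0], "dr": [0, 0.174, 0]},
    {"dp": [0, 0, 0], "dr": [0, 0, 0]}
  ]
}}

```text
time_s: 30.32
ee_pos: [0.5592, 0.2291, 0.2764]
ee_rot: [0.918, -0.046, 0.388, 0.071]
wrist_force: [0.2, 0.0, -0.4]
opening: 0.0509
grasp_force: 0.0
```

Run:
```python
from h import *
st=log();print(st['joints'],st['ee_pos'],R.from_quat(st['ee_rot']).as_matrix().round(3).tolist())
```

```text
[-1.69249413  0.58389866  1.24850642  2.30853441  0.75986954  0.07837574
 -3.08241677] [0.55921407 0.22908511 0.27639152] [[0.694, -0.14, 0.706], [-0.03, -0.986, -0.166], [0.719, 0.095, -0.688]]
```

Run:
```python
from h import *
dr,dp=to([.55,.2021,.25],CY); print(np.linalg.norm(dr))
```

```text
t 30.32 pos [0.5592 0.2291 0.2764] yaw -0.042 dr [ 0.112 -0.804 -0.015] dp [-0.69  2.77  2.64] F [ 0.2  0.  -0.4] op 0.0509 g 0.0
0.8116045718485083
```

{"name": "drive_tool", "arguments": {
  "targets": [
    {"dp": [0, 0, 0], "dr": [0.02, -0.134, -0.003]},
    {"dp": [0, 0, 0], "dr": [0.02, -0.134, -0.003]},
    {"dp": [0, 0, 0], "dr": [0.02, -0.134, -0.003]},
    {"dp": [0, 0, 0], "dr": [0.02, -0.134, -0.003]},
    {"dp": [0, 0, 0], "dr": [0.02, -0.134, -0.003]},
    {"dp": [0, 0, 0], "dr": [0.02, -0.134, 0]},
    {"dp": [0, 3, 0], "dr": [0, 0, 0]},
    {"dp": [0, 3, 0], "dr": [0, 0, 0]},
    {"dp": [0, 0, 0], "dr": [0, 0, 0]}
  ]
}}

```text
time_s: 31.45
ee_pos: [0.5569, 0.1544, 0.2726]
ee_rot: [0.998, -0.055, 0.018, 0.0]
wrist_force: [-0.4, 0.9, 0.7]
opening: 0.0514
grasp_force: 0.0
```

```bash
cat >> log.txt <<'E'
[[1.18250775,0.59192044,0.04831585,1.60951696,-0.03329444,0.94270006,-0.03368623],[0.21044818,-0.69307321,0.20419902],[0.989149944,0.146906883,-0.000179577727,-0.000851306212]]
[[-0.07444515,0.60044064,-0.01501856,2.25582005,0.03036698,0.2851101,-1.77093742],[0.48520129,-0.0037847,0.0282724],[0.999,-0.042,0,0]]
[[-0.34348573,0.4785993,-0.44164221,1.83869987,0.25905098,0.880584,-0.99477363],[0.5146,0.3416,0.2128],[0.737,0.676,0,0]]
E
cat > kin.py <<'E'
from h import *
from scipy.optimize import least_squares
import itertools
D=[json.loads(l) for l in open('log.txt')]
def fk(q,p,sg):
    h,ax,ay,L1,bx,by,L2,cx,cy,L3,o1,o5,o7=p
    z=lambda a:R.from_euler('z',a).as_matrix(); y=lambda a:R.from_euler('y',a).as_matrix()
    A=z(sg[0]*q[0]+o1)@y(q[1])
    x=np.array([0,0,h])+A@[ax,ay,L1]
    A=A@z(sg[1]*q[2])@y(q[3]); x=x+A@[bx,by,L2]
    A=A@z(sg[2]*q[4]+o5)@y(q[5]); x=x+A@[cx,cy,L3]
    return x,A@z(sg[3]*q[6]+o7)
def res(p,sg):
    o=[]
    for q,P,r in D:
        x,A=fk(q,p,sg); o+=list((x-P)*10)+list((R.from_matrix(A)*R.from_quat(r).inv()).as_rotvec())
    return np.array(o)
if __name__=='__main__':
    best=[]
    for sg in itertools.product([1,-1],repeat=4):
        for o7 in(0,np.pi/2,-np.pi/2,np.pi):
            r=least_squares(res,[.33,0,0,.42,0,0,.42,0,0,.25,0,0,o7],args=(sg,)); best.append((r.cost,sg,r.x))
    best.sort(key=lambda b:b[0])
    for b in best[:3]: print(round(b[0],5),b[1],np.round(b[2],3).tolist())
    pickle.dump(best[0],open('kin.pkl','wb')); print(np.round(res(best[0][2],best[0][1]).reshape(-1,6),3))
E
python3 - <<'E'
from h import *
st=log();print(st['joints'],st['ee_pos'])
E
python3 kin.py
```

```text
[-0.57289769  0.32382637  0.27863731  1.91009856 -0.09530385  0.88824246
 -1.93107198] [0.55692409 0.15442987 0.27259789]
0.0 (-1, -1, -1, -1) [0.295, 0.0, -0.021, 0.624, 0.0, -0.024, 0.464, 0.0, -0.0, 0.335, -0.0, 0.0, 1.571]
0.0 (-1, -1, -1, -1) [0.295, 0.0, -0.021, 0.624, 0.0, -0.024, 0.464, 0.0, -0.0, 0.335, -0.0, 0.0, 1.571]
0.0 (-1, -1, -1, -1) [0.295, 0.0, -0.021, 0.624, 0.0, -0.024, 0.464, 0.0, -0.0, 0.335, -0.0, 0.0, 1.571]
[[ 0.    -0.    -0.     0.     0.     0.   ]
 [-0.    -0.     0.    -0.     0.     0.   ]
 [ 0.    -0.    -0.     0.    -0.     0.   ]
 [ 0.    -0.    -0.     0.    -0.    -0.   ]
 [-0.     0.     0.    -0.    -0.001 -0.   ]
 [-0.     0.    -0.     0.     0.     0.   ]]
```

```bash
cat > ik.py <<'E'
from kin import *
_,SG,PR=pickle.load(open('kin.pkl','rb'))
LO=np.array([-2.69,-.47,-1.27,.19,-1.53,.08,-3.09]);HI=np.array([2.69,2.24,1.36,2.51,4.68,2.07,3.09])
def ik(pos,Rm,seeds,m=.06):
    """returns (err, margin-best q) nearest first seed"""
    best=None
    for s in seeds:
        f=lambda q:np.concatenate([(fk(q,PR,SG)[0]-pos)*20,(R.from_matrix(fk(q,PR,SG)[1])*R.from_matrix(Rm).inv()).as_rotvec()*3,.01*(q-seeds[0])])
        r=least_squares(f,np.clip(s,LO+m+.01,HI-m-.01),bounds=(LO+m,HI-m),max_nfev=60)
        x,A=fk(r.x,PR,SG); e=np.linalg.norm(x-pos)+.1*np.linalg.norm((R.from_matrix(A)*R.from_matrix(Rm).inv()).as_rotvec())
        if best is None or e<best[0]-1e-3: best=(e,r.x)
        if best[0]<2e-3: break
    return best
def toolR(b,a,d,sg): # bottle axis b, approach a, tilt d: b=sg*cos d X - sin d Z
    X=sg*(b+np.sin(d)*a)/np.cos(d); return np.stack([X,np.cross(a,X),a],1)
E
cat > feas.py <<'E'
from ik import *
rng=np.random.default_rng(0)
q0=np.array([-.07,.6,0,2.0,0,.5,-1.7]); S=[q0,np.array([0,.6,0,2.,1.57,1.2,0]),np.array([0,.6,0,2.,-1.2,1.2,0]),np.array([0,.6,0,2.,3.14,.8,0]),np.array([-.5,.6,.6,2.,1,1,1.])]+[rng.uniform(LO,HI) for _ in range(4)]
up=np.array([0,0,1.])
for d in(20,35):
    D_=np.radians(d)
    for ph in range(0,360,45):
        e=np.array([np.cos(np.radians(ph)),np.sin(np.radians(ph)),0])
        row=[]
        for sg in(1,-1):
            a=np.cos(D_)*e-np.sin(D_)*up; r=ik(np.array([.5,.2,.09])+.02*a,toolR(up,a,D_,sg),S); row.append((round(r[0],3),np.round(r[1],1).tolist() if r[0]<.003 else ''))
        print(d,ph,row)
    for nm,p,b in(('W',(.556,-.28,.03),0.),):
        bb=np.array([np.cos(b),np.sin(b),0]); a=-np.cos(D_)*up-np.sin(D_)*bb
        print('pick',d,[(round(r[0],3),np.round(r[1],1).tolist()) for r in (ik(np.array(p)+.02*a,toolR(bb,a,D_,sg),S) for sg in(1,-1))])
E
time python3 feas.py
```

```text
20 0 [(np.float64(0.045), ''), (np.float64(0.045), '')]
20 45 [(np.float64(0.039), ''), (np.float64(0.039), '')]
20 90 [(np.float64(0.0), [0.9, 1.4, -1.2, 2.2, -0.0, 0.3, 0.2]), (np.float64(0.0), [0.5, 1.0, -0.5, 2.2, -1.3, 0.8, -1.7])]
20 135 [(np.float64(0.0), [0.5, 1.2, -0.9, 1.7, -0.2, 1.2, 0.6]), (np.float64(0.0), [0.1, 1.0, -0.3, 1.7, -0.6, 1.4, -2.0])]
20 180 [(np.float64(0.0), [0.1, 1.3, -0.9, 1.4, 0.1, 1.8, 0.8]), (np.float64(0.0), [-0.2, 1.1, -0.2, 1.4, -0.2, 1.8, -1.9])]
20 225 [(np.float64(0.0), [-0.3, 1.1, -0.5, 1.4, 0.4, 1.9, 1.4]), (np.float64(0.0), [-0.6, 1.1, -0.0, 1.4, 0.2, 1.8, -1.5])]
20 270 [(np.float64(0.0), [-0.5, 1.1, -0.5, 1.7, 0.9, 1.8, 1.6]), (np.float64(0.0), [-0.9, 1.0, 0.0, 1.7, 0.7, 1.5, -1.3])]
20 315 [(np.float64(0.0), [-1.8, 1.6, 1.2, 2.2, -0.6, 0.3, -2.9]), (np.float64(0.0), [-1.1, 0.9, 0.0, 2.2, 1.3, 1.2, -1.6])]
pick 20 [(np.float64(0.0), [0.3, 0.8, 0.1, 1.7, 0.1, 0.9, -1.3]), (np.float64(0.0), [0.7, 0.9, -0.6, 1.7, 0.6, 1.1, 1.4])]
35 0 [(np.float64(0.035), ''), (np.float64(0.035), '')]
35 45 [(np.float64(0.032), ''), (np.float64(0.032), '')]
35 
[... 211 characters left out ...]
.9, -0.2, 1.8, -0.6, 1.2, -2.1])]
35 180 [(np.float64(0.0), [0.2, 1.2, -0.9, 1.5, 0.3, 1.6, 0.8]), (np.float64(0.0), [-0.2, 1.0, -0.1, 1.6, -0.2, 1.5, -1.8])]
35 225 [(np.float64(0.0), [-0.2, 1.1, -0.6, 1.5, 0.5, 1.7, 1.3]), (np.float64(0.0), [-0.5, 1.0, -0.1, 1.6, 0.2, 1.6, -1.5])]
35 270 [(np.float64(0.0), [-0.4, 1.0, -0.6, 1.8, 0.9, 1.6, 1.6]), (np.float64(0.0), [-0.8, 0.9, -0.0, 1.8, 0.6, 1.3, -1.3])]
35 315 [(np.float64(0.0), [-1.7, 1.3, 1.2, 2.3, -0.6, 0.2, -2.7]), (np.float64(0.0), [-0.9, 0.8, -0.1, 2.2, 1.3, 1.0, -1.5])]
pick 35 [(np.float64(0.0), [0.3, 1.0, 0.1, 1.5, 0.1, 1.2, -1.3]), (np.float64(0.0), [0.6, 1.0, -0.5, 1.5, 0.5, 1.4, 1.5])]
real	0m10.348s
user	0m10.745s
sys	0m0.084s
```

Run:
```python
from h import *
to([.58,-.15,.2726],CY); to([.62,-.34,.27],CY)
w2=load('w2')
for z in(.028,.038,.048,.058): print(z,proj(w2,[[.4852+.011,-.0037,z],[.4852-.011,-.0037,z]]).round().tolist())
```

```text
t 31.45 pos [0.5569 0.1544 0.2726] yaw -0.110 dr [-0.001 -0.036 -0.025] dp [ 4.87 30.14 -0.  ] F [-0.4  0.9  0.7] op 0.0514 g 0.0
t 31.45 pos [0.5569 0.1544 0.2726] yaw -0.110 dr [-0.001 -0.036 -0.025] dp [10.45 48.74  0.26] F [-0.4  0.9  0.7] op 0.0514 g 0.0
0.028 [[320.0, 267.0], [324.0, 314.0]]
0.038 [[320.0, 276.0], [324.0, 325.0]]
0.048 [[320.0, 285.0], [325.0, 337.0]]
0.058 [[320.0, 296.0], [325.0, 351.0]]
```

{"name": "drive_tool", "arguments": {
  "targets": [
    {"dp": [0, 0, 0], "dr": [-0.001, -0.036, -0.025]},
    {"dp": [0.8, 5, 0], "dr": [0, 0, 0]},
    {"dp": [0.8, 5, 0], "dr": [0, 0, 0]},
    {"dp": [0.8, 5, 0], "dr": [0, 0, 0]},
    {"dp": [0.8, 5, 0], "dr": [0, 0, 0]},
    {"dp": [0.8, 5, 0], "dr": [0, 0, 0]},
    {"dp": [0.8, 5, 0], "dr": [0, 0, 0]},
    {"dp": [0, 0, 5], "dr": [0, 0, 0]},
    {"dp": [0, 0, 5], "dr": [0, 0, 0]},
    {"dp": [0, 0, 5], "dr": [0, 0, 0]},
    {"dp": [0, 0, 5], "dr": [0, 0, 0]},
    {"dp": [0, 0, 3], "dr": [0, 0, 0]},
    {"dp": [0, 0, 2], "dr": [0, 0, 0]},
    {"dp": [0, 0, 0], "dr": [0, 0, 0]}
  ],
  "fingers": 0
}}

```text
time_s: 33.2
ee_pos: [0.5807, -0.1434, 0.0211]
ee_rot: [0.999, -0.039, -0.001, -0.001]
wrist_force: [-0.2, 0.1, 0.8]
opening: -0.0003
grasp_force: 0.0
```

{"name": "drive_tool", "arguments": {
  "targets": [
    {"dp": [0, 0, 0.8], "dr": [0, 0, 0]},
    {"dp": [0, 0, 0.4], "dr": [0, 0, 0]},
    {"dp": [0, 0, 0], "dr": [0, 0, 0]}
  ]
}}

```text
time_s: 33.58
ee_pos: [0.5812, -0.144, 0.0103]
ee_rot: [0.999, -0.04, 0.0, 0.0]
wrist_force: [-0.3, -0.2, 0.1]
opening: 0.0001
grasp_force: 0.0
```

{"name": "drive_tool", "arguments": {
  "targets": [
    {"dp": [0, 0, 0.4], "dr": [0, 0, 0]},
    {"dp": [0, 0, 0.2], "dr": [0, 0, 0]},
    {"dp": [0, 0, 0], "dr": [0, 0, 0]}
  ]
}}

```text
time_s: 33.95
ee_pos: [0.5809, -0.144, 0.0038]
ee_rot: [0.999, -0.04, -0.0, 0.0]
wrist_force: [-0.7, -0.0, -0.3]
opening: -0.0001
grasp_force: 0.0
```

Continue down in small steps to find the bench contact.

{"name": "drive_tool", "arguments": {
  "targets": [
    {"dp": [0, 0, 0.4], "dr": [0, 0, 0]},
    {"dp": [0, 0, 0.4], "dr": [0, 0, 0]},
    {"dp": [0, 0, 0], "dr": [0, 0, 0]}
  ]
}}

```text
time_s: 34.33
ee_pos: [0.5807, -0.1439, -0.0045]
ee_rot: [0.999, -0.04, -0.0, 0.0]
wrist_force: [0.2, -0.4, 0.5]
opening: -0.0002
grasp_force: 0.0
```

{"name": "drive_tool", "arguments": {
  "targets": [
    {"dp": [0, 0, 0.3], "dr": [0, 0, 0]},
    {"dp": [0, 0, 0.2], "dr": [0, 0, 0]},
    {"dp": [0, 0, 0], "dr": [0, 0, 0]}
  ]
}}

```text
time_s: 34.7
ee_pos: [0.5809, -0.144, -0.0093]
ee_rot: [0.999, -0.04, -0.0, 0.0]
wrist_force: [0.7, 0.6, -0.2]
opening: 0.0001
grasp_force: 0.0
```

{"name": "drive_tool", "arguments": {
  "targets": [
    {"dp": [0, 0, 0.2], "dr": [0, 0, 0]},
    {"dp": [0, 0, 0.2], "dr": [0, 0, 0]},
    {"dp": [0, 0, 0], "dr": [0, 0, 0]}
  ]
}}

```text
time_s: 35.08
ee_pos: [0.5809, -0.144, -0.0133]
ee_rot: [0.999, -0.04, -0.0, 0.0]
wrist_force: [-0.4, 0.2, -0.4]
opening: 0.0001
grasp_force: 0.0
```

{"name": "drive_tool", "arguments": {
  "targets": [
    {"dp": [0, 0, 0.2], "dr": [0, 0, 0]},
    {"dp": [0, 0, 0.1], "dr": [0, 0, 0]},
    {"dp": [0, 0, 0], "dr": [0, 0, 0]}
  ]
}}

```text
time_s: 35.45
ee_pos: [0.5809, -0.144, -0.0162]
ee_rot: [0.999, -0.04, -0.0, 0.0]
wrist_force: [0.0, 0.3, -0.1]
opening: 0.0
grasp_force: 0.0
```

{"name": "drive_tool", "arguments": {
  "targets": [
    {"dp": [0, 0, 0.1], "dr": [0, 0, 0]},
    {"dp": [0, 0, 0.1], "dr": [0, 0, 0]},
    {"dp": [0, 0, 0], "dr": [0, 0, 0]}
  ]
}}

```text
time_s: 35.83
ee_pos: [0.5809, -0.144, -0.0182]
ee_rot: [0.999, -0.04, -0.0, 0.0]
wrist_force: [-0.7, 0.6, 0.4]
opening: 0.0003
grasp_force: 0.0
```

{"name": "drive_tool", "arguments": {
  "targets": [
    {"dp": [0, 0, 0.1], "dr": [0, 0, 0]},
    {"dp": [0, 0, 0.1], "dr": [0, 0, 0]},
    {"dp": [0, 0, 0], "dr": [0, 0, 0]}
  ]
}}

```text
time_s: 36.2
ee_pos: [0.5809, -0.1441, -0.0202]
ee_rot: [0.999, -0.04, -0.0, 0.0]
wrist_force: [-0.7, -0.5, -0.9]
opening: -0.0003
grasp_force: 0.0
```

{"name": "drive_tool", "arguments": {
  "targets": [
    {"dp": [0, 0, 0.1], "dr": [0, 0, 0]},
    {"dp": [0, 0, 0.1], "dr": [0, 0, 0]},
    {"dp": [0, 0, 0], "dr": [0, 0, 0]}
  ]
}}

```text
time_s: 36.58
ee_pos: [0.5809, -0.144, -0.0222]
ee_rot: [0.999, -0.04, -0.0, 0.0]
wrist_force: [-0.0, -1.3, -0.4]
opening: 0.0001
grasp_force: 0.0
```

{"name": "drive_tool", "arguments": {
  "targets": [
    {"dp": [0, 0, 0.1], "dr": [0, 0, 0]},
    {"dp": [0, 0, 0.1], "dr": [0, 0, 0]},
    {"dp": [0, 0, 0], "dr": [0, 0, 0]}
  ]
}}

```text
time_s: 36.95
ee_pos: [0.5809, -0.1441, -0.0242]
ee_rot: [0.999, -0.04, -0.0, 0.0]
wrist_force: [-0.2, -0.2, 1.0]
opening: 0.0001
grasp_force: 0.0
```

{"name": "drive_tool", "arguments": {
  "targets": [
    {"dp": [0, 0, 0.1], "dr": [0, 0, 0]},
    {"dp": [0, 0, 0.1], "dr": [0, 0, 0]},
    {"dp": [0, 0, 0], "dr": [0, 0, 0]}
  ]
}}

```text
time_s: 37.33
ee_pos: [0.5811, -0.1441, -0.026]
ee_rot: [0.999, -0.04, 0.0, 0.0]
wrist_force: [-0.7, 1.1, 1.6]
opening: 0.0003
grasp_force: 0.4
```

{"name": "drive_tool", "arguments": {
  "targets": [
    {"dp": [0, 0, 0.1], "dr": [0, 0, 0]},
    {"dp": [0, 0, 0.1], "dr": [0, 0, 0]},
    {"dp": [0, 0, 0], "dr": [0, 0, 0]}
  ]
}}

```text
time_s: 37.7
ee_pos: [0.5811, -0.1441, -0.0261]
ee_rot: [0.999, -0.04, 0.0, -0.0]
wrist_force: [-4.4, 1.5, 15.8]
opening: -0.0
grasp_force: 8.0
```

{"name": "drive_tool", "arguments": {
  "targets": [
    {"dp": [0, 0, -3], "dr": [0, 0, 0]},
    {"dp": [0, 0, -5], "dr": [0, 0, 0]},
    {"dp": [0, 0, -6], "dr": [0, 0, 0]},
    {"dp": [0, 0, -6], "dr": [0, 0, 0]},
    {"dp": [0, 0, -6], "dr": [0, 0, 0]},
    {"dp": [0, 0, -2], "dr": [0, 0, 0]},
    {"dp": [0.9, 3.2, 0], "dr": [0, 0, 0]},
    {"dp": [0.9, 3.2, 0], "dr": [0, 0, 0]},
    {"dp": [0.9, 3.2, 0], "dr": [0, 0, 0]},
    {"dp": [0, 0, 0], "dr": [0, 0, 0]}
  ],
  "fingers": 1
}}

```text
time_s: 38.95
ee_pos: [0.5995, -0.2457, 0.2519]
ee_rot: [0.999, -0.042, -0.0, 0.001]
wrist_force: [-0.9, 0.1, -0.1]
opening: 0.0856
grasp_force: 0.0
```

```bash
python3 -c "
from h import *
snap('wrist','wb1');snap('top','t8');print(manip.get_state()['ee_pos'])"
```

```text
[ 0.59983252 -0.24150038  0.25147106]
```

{"name": "drive_tool", "arguments": {
  "targets": [
    {"dp": [1.0, 4, 0], "dr": [0, 0, 0]},
    {"dp": [1.0, 4, 0], "dr": [0, 0, 0]},
    {"dp": [0, 4, 0], "dr": [0, 0, 0]},
    {"dp": [0, 3, 0], "dr": [0, 0, 0]},
    {"dp": [0, 0, 0], "dr": [0, 0, 0]},
    {"dp": [0, 0, 0], "dr": [0, 0, 0]}
  ]
}}

```text
time_s: 39.8
ee_pos: [0.609, -0.3903, 0.2516]
ee_rot: [0.999, -0.039, -0.0, -0.001]
wrist_force: [0.4, 0.3, -0.1]
opening: 0.0855
grasp_force: 0.0
```

Run:
```python
from h import *
b=snap('wrist','wb2')['image'];print(manip.get_state()['ee_pos']); a=load('wb1')['image']
def cr(im):
    c=im[0:320,:].copy()
    for i in range(0,640,80): cv2.putText(c,str(i),(i,10),0,.35,(255,0,255),1); cv2.line(c,(i,12),(i,18),(255,0,255),1)
    for i in range(0,320,80): cv2.putText(c,str(i),(0,i+4),0,.35,(255,0,255),1)
    return c
o=np.vstack([cr(a)[:300],cr(b)[:300]]); cv2.imwrite('pics/m6.png',o[:,:,::-1])
```

```text
[ 0.60929489 -0.38990898  0.25162752]
```

View pics/m6.png

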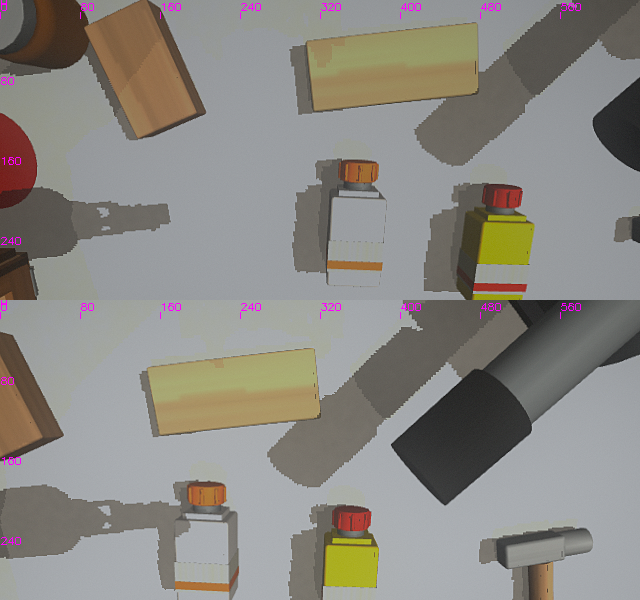

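Run:
```python
from h import *
a,b=load('wb1'),load('wb2')
print('caps',tri((a,(360,173)),(b,(207,194))),tri((a,(503,197)),(b,(351,219))))
for n,f,u in(('W shL',a,(331,195)),('W shR',a,(386,194)),('W boL',a,(326,286)),('W boR',a,(383,286)),('Y shL',b,(325,243)),('Y shR',b,(378,243))): print(n,atz(f,u,.05).round(4))
# yellow top face mask in wb2
for nm,f in(('wb1',a),('wb2',b)):
    h=cv2.cvtColor(f['image'],cv2.COLOR_RGB2HSV); m=((h[...,0]>26)&(h[...,0]<34)&(h[...,1]>180)).astype(np.uint8)
    n,l,st,c=cv2.connectedComponentsWithStats(m); print(nm,[s.tolist() for s in st[1:] if s[4]>300])
    m=((h[...,0]>8)&(h[...,0]<20)&(h[...,1]>170)&(h[...,2]>150)).astype(np.uint8)
    n,l,st,c=cv2.connectedComponentsWithStats(m); print(nm,'or',[s.tolist() for s in st[1:] if s[4]>200])
    m=(((h[...,0]<6)|(h[...,0]>174))&(h[...,1]>170)&(h[...,2]>80)).astype(np.uint8)
    n,l,st,c=cv2.connectedComponentsWithStats(m); print(nm,'red',[s.tolist() for s in st[1:] if s[4]>100])
```

```text
caps (array([ 0.61822016, -0.28467776,  0.0278458 ]), np.float64(0.0007494940303775266)) (array([ 0.5846485 , -0.41726928,  0.02963754]), np.float64(0.0003594622865983947))
W shL [ 0.6034 -0.2562  0.05  ]
W shR [ 0.6002 -0.3045  0.05  ]
W boL [ 0.5178 -0.2449  0.05  ]
W boR [ 0.5131 -0.2982  0.05  ]
Y shL [ 0.5695 -0.3913  0.05  ]
Y shR [ 0.5658 -0.4393  0.05  ]
wb1 [[479, 222, 55, 43, 2012], [473, 294, 50, 13, 560]]
wb1 or [[359, 164, 19, 18, 217], [327, 261, 55, 9, 256]]
wb1 red [[0, 114, 37, 80, 1633], [497, 189, 25, 19, 291], [473, 283, 53, 8, 370]]
wb2 [[326, 246, 53, 41, 2021], [324, 316, 49, 13, 540]]
wb2 or [[193, 187, 30, 18, 333], [175, 282, 54, 9, 276]]
wb2 red [[352, 213, 16, 18, 208], [322, 305, 53, 9, 321], [327, 406, 87, 28, 1394]]
```

```bash
cat > plan.py <<'E'
from ik import *
up=np.array([0,0,1.]); D0=np.radians(35); OFF=.045
def pickR(az,d=D0):
    b=np.array([np.cos(az),np.sin(az),0]); a=-np.cos(d)*up-np.sin(d)*b; return toolR(b,a,d,1)
def placeR(az,d=D0):
    e=np.array([np.cos(az),np.sin(az),0]); a=np.cos(d)*e-np.sin(d)*up; return toolR(up,a,d,1)
def tcp(G,Rm): return np.array(G)+OFF*Rm[:,2]
def step(q,pos,Rm,it=15):
    mid=(LO+HI)/2
    for _ in range(it):
        x,A=fk(q,PR,SG); e=np.r_[pos-x,(R.from_matrix(Rm)*R.from_matrix(A).inv()).as_rotvec()]
        J=np.zeros((6,7))
        for i in range(7):
            d=q.copy(); d[i]+=1e-5; y,B=fk(d,PR,SG); J[:,i]=np.r_[(y-x)/1e-5,(R.from_matrix(B)*R.from_matrix(A).inv()).as_rotvec()/1e-5]
        Jp=J.T@np.linalg.inv(J@J.T+1e-4*np.eye(6)); q=np.clip(q+Jp@e,LO+.01,HI-.01)
    x,A=fk(q,PR,SG); return q,np.linalg.norm(pos-x)+.1*np.linalg.norm((R.from_matrix(Rm)*R.from_matrix(A).inv()).as_rotvec())
def sim(q,way,n=12):
    """way: list of (pos TCP, R)"""
    x,A=fk(q,PR,SG)
    for k,(p,Rm) in enumerate(way):
        rv=(R.from_matrix(A).inv()*R.from_matrix(Rm)).as_rotvec(); lo=9
        for s in np.linspace(0,1,n+1)[1:]:
            q,e=step(q,x+(p-x)*s,A@R.from_rotvec(rv*s).as_matrix()); lo=min(lo,np.min(np.r_[q-LO,HI-q]))
        print(k,'err %.4f'%e,'q',q.round(2).tolist(),'margin %.2f'%lo,'rot %.2f'%np.linalg.norm(rv)); x,A=p,Rm
    return q
def go(pos,Rm):
    """dr (first) and dp in tool frame after the turn; also dp in current frame"""
    st=manip.get_state(); Rc=R.from_quat(st['ee_rot']); dr=(Rc.inv()*R.from_matrix(Rm)).as_rotvec(); d=(np.array(pos)-st['ee_pos'])*100
    print('t %.1f'%st['time_s'],'pos',st['ee_pos'].round(4),'dr',dr.round(3),'dp_after',(Rm.T@d).round(2),'dp_now',Rc.inv().apply(d).round(2),'q',st['joints'].round(2).tolist(),'F',st['wrist_force'].round(1))
E
cat > p1.py <<'E'
from plan import *
b=load('wb2'); sm,bm=atz(b,(351.5,243),.05),atz(b,(348.5,329),.05); print('Y',sm.round(4),bm.round(4),np.linalg.norm(sm-bm),np.arctan2(*(sm-bm)[1::-1]))
az=-.10; G=np.array([.5672,-.2768,.030]); Rp=pickR(az)
q=manip.get_state()['joints']
yw=CY-np.pi/2; Ry=R.from_euler('z',yw-az).as_matrix()@Rp; Rl=placeR(yw)
P=np.array([*cw(0,-.095),.067])
way=[(tcp(G+up*.12,Rp),Rp),(tcp(G,Rp),Rp),(tcp(G+up*.25,Rp),Rp),(tcp([.56,-.10,.30],Rp),Rp),(tcp([.56,-.10,.30],Ry),Ry),(tcp([.52,.11,.30],Ry),Ry),(tcp([.52,.11,.30],Rl),Rl),(tcp(P+up*.16,Rl),Rl),(tcp(P,Rl),Rl)]
sim(q,way)
go(*way[0])
E
python3 p1.py
```

```text
Y [ 0.5677 -0.4153  0.05  ] [ 0.481  -0.4076  0.05  ] 0.08703296581178323 -0.08825252424539051
0 err 0.0000 q [0.09, 0.87, 0.4, 1.54, -0.11, 1.37, -1.17] margin 0.70 rot 0.61
1 err 0.0000 q [0.11, 1.01, 0.37, 1.55, -0.14, 1.21, -1.17] margin 0.72 rot 0.00
2 err 0.0000 q [0.08, 0.73, 0.43, 1.47, -0.06, 1.56, -1.16] margin 0.51 rot 0.00
3 err 0.0000 q [-0.15, 0.64, 0.4, 1.6, -0.15, 1.56, -1.37] margin 0.51 rot 0.00
4 err 0.0000 q [-0.09, 0.53, 0.67, 1.9, -0.89, 1.32, -2.2] margin 0.49 rot 1.56
5 err 0.0000 q [-0.45, 0.38, 0.61, 2.11, -1.0, 1.05, -2.42] margin 0.40 rot 0.00
6 err 0.0592 q [-1.38, 1.13, 1.35, 1.9, -0.18, 1.14, -3.08] margin 0.01 rot 1.57
7 err 0.0391 q [-1.41, 1.24, 1.35, 1.99, -0.31, 1.06, -3.08] margin 0.01 rot 0.00
8 err 0.0000 q [-1.38, 1.5, 1.3, 2.0, -0.6, 0.98, -3.08] margin 0.01 rot 0.00
t 39.9 pos [ 0.6093 -0.3899  0.2516] dr [ 0.005 -0.611  0.023] dp_after [  1.47 -10.83  15.87] dp_now [ -7.64 -10.99  13.87] q [0.28, 0.57, 0.36, 1.58, -0.23, 1.04, -0.94] F [0.3 0.1 0. ]
```

```bash
cat > p2.py <<'E'
from plan import *
import plan
def run(az,G,side,sg,d,q,ys=.095):
    f=np.diag([sg,sg,1.])
    Rp=pickR(az,d)@f; yw=CY+side*np.pi/2; Ry=R.from_euler('z',yw-az).as_matrix()@Rp; Rl=placeR(yw,d)@f
    P=np.array([*cw(0,side*ys),.067])
    way=[(tcp(G+up*.15,Rp),Rp),(tcp(G,Rp),Rp),(tcp(G+up*.25,Rp),Rp),(tcp([.58,-.10,.30],Rp),Rp),(tcp([.58,-.10,.30],Ry),Ry),(tcp([*P[:2],.30],Ry),Ry),(tcp([*P[:2],.25],Rl),Rl),(tcp(P,Rl),Rl)]
    return way,sim(q,way,10)
if __name__=='__main__':
    q=manip.get_state()['joints']; G=np.array([.5672,-.2768,.030])
    for side,sg,d in((-1,-1,35),(-1,-1,25),(1,1,35),(1,-1,35)):
        print('CASE',side,sg,d); qs=q
        if sg<0: # start with j7 turned half round
            qs=q.copy(); qs[6]+=np.pi
        run(-.10,G,side,sg,np.radians(d),qs)
E
python3 p2.py
```

```text
CASE -1 -1 35
0 err 0.0000 q [0.09, 0.83, 0.41, 1.53, -0.09, 1.41, 1.98] margin 0.66 rot 0.61
1 err 0.0000 q [0.11, 1.01, 0.36, 1.55, -0.14, 1.21, 1.97] margin 0.68 rot 0.00
2 err 0.0000 q [0.08, 0.73, 0.43, 1.47, -0.06, 1.56, 1.98] margin 0.51 rot 0.00
3 err 0.0000 q [-0.14, 0.66, 0.4, 1.55, -0.15, 1.59, 1.77] margin 0.48 rot 0.00
4 err 0.0000 q [-0.09, 0.55, 0.67, 1.86, -0.9, 1.33, 0.92] margin 0.46 rot 1.56
5 err 0.0000 q [-0.46, 0.33, 0.62, 2.17, -1.0, 1.02, 0.74] margin 0.34 rot 0.00
6 err 0.0000 q [-1.31, 0.9, 1.04, 1.97, 0.13, 1.07, -0.48] margin 0.32 rot 1.57
7 err 0.0000 q [-1.22, 1.15, 0.86, 1.99, -0.01, 0.85, -0.57] margin 0.34 rot 0.00
CASE -1 -1 25
0 err 0.0000 q [0.09, 0.75, 0.4, 1.63, -0.13, 1.22, 1.99] margin 0.85 rot 0.44
1 err 0.0000 q [0.12, 0.94, 0.35, 1.67, -0.18, 1.0, 2.0] margin 0.84 rot 0.00
2 err 0.0000 q [0.08, 0.65, 0.43, 1.56, -0.1, 1.39, 1.99] margin 0.68 rot 0.00
3 err 0.0000 q [-0.15, 0.58, 0.39, 1.63, -0.16, 1.41, 1.75] margin 0.66 rot 0.00
4 err 0.0000 q [-0.17, 0.5, 0.67, 1.87, -0.77, 1.19, 0.8] margin 0.64 rot 1.56
5 err 0.0000 q [-0.57, 0.29, 0.62,
[... 817 characters left out ...]
, 2.5, -1.52, 0.09, 3.08] margin 0.01 rot 0.00
CASE 1 -1 35
0 err 0.0000 q [0.09, 0.83, 0.41, 1.53, -0.09, 1.41, 1.98] margin 0.66 rot 0.61
1 err 0.0000 q [0.11, 1.01, 0.36, 1.55, -0.14, 1.21, 1.97] margin 0.68 rot 0.00
2 err 0.0000 q [0.08, 0.73, 0.43, 1.47, -0.06, 1.56, 1.98] margin 0.51 rot 0.00
3 err 0.0000 q [-0.14, 0.66, 0.4, 1.55, -0.15, 1.59, 1.77] margin 0.48 rot 0.00
4 err 0.0000 q [-0.3, 0.44, 0.16, 1.91, 0.61, 1.05, 2.52] margin 0.50 rot 1.59
5 err 0.0000 q [-0.79, 0.56, -0.01, 1.68, 0.38, 1.42, 2.1] margin 0.60 rot 0.00
6 err 0.0040 q [0.62, 0.87, -1.26, 2.19, -0.33, 0.15, 3.08] margin 0.01 rot 1.57
7 err 0.0771 q [0.52, 1.19, -1.07, 2.22, -0.03, 0.09, 3.08] margin 0.01 rot 0.00
```

{"name": "drive_tool", "arguments": {
  "targets": [
    {"dp": [0, 0, 0], "dr": [0, 0, -0.1745]},
    {"dp": [0, 0, 0], "dr": [0, 0, -0.1745]},
    {"dp": [0, 0, 0], "dr": [0, 0, -0.1745]},
    {"dp": [0, 0, 0], "dr": [0, 0, -0.1745]},
    {"dp": [0, 0, 0], "dr": [0, 0, -0.1745]},
    {"dp": [0, 0, 0], "dr": [0, 0, -0.1745]},
    {"dp": [0, 0, 0], "dr": [0, 0, -0.1745]},
    {"dp": [0, 0, 0], "dr": [0, 0, -0.1745]},
    {"dp": [0, 0, 0], "dr": [0, 0, -0.1745]},
    {"dp": [0, 0, 0], "dr": [0, 0, -0.1745]},
    {"dp": [0, 0, 0], "dr": [0, 0, -0.1745]},
    {"dp": [0, 0, 0], "dr": [0, 0, -0.1745]},
    {"dp": [0, 0, 0], "dr": [0, 0, -0.1745]},
    {"dp": [0, 0, 0], "dr": [0, 0, -0.1745]},
    {"dp": [0, 0, 0], "dr": [0, 0, -0.1745]},
    {"dp": [0, 0, 0], "dr": [0, 0, -0.1745]},
    {"dp": [0, 0, 0], "dr": [0, 0, -0.1745]},
    {"dp": [0, 0, 0], "dr": [0, 0, -0.1745]},
    {"dp": [0, 0, 0], "dr": [0, 0, 0]}
  ]
}}

```text
time_s: 42.22
ee_pos: [0.6089, -0.391, 0.2521]
ee_rot: [0.04, 0.999, 0.0, 0.0]
wrist_force: [0.5, 0.2, 0.1]
opening: 0.0853
grasp_force: 0.0
```

```bash
cat > p3.py <<'E'
from plan import *
M=np.diag([-1,-1,1.])
AZ,G=-.10,np.array([.5672,-.2768,.030])
Rp=pickR(AZ)@M; YW=CY-np.pi/2; Ry=R.from_euler('z',YW-AZ).as_matrix()@Rp; Rl=placeR(YW)@M
E
python3 - <<'E'
from p3 import *
go(tcp(G+up*.12,Rp),Rp); print((Rp.T@up).round(3))
E
```

```text
t 42.2 pos [ 0.6089 -0.391   0.2521] dr [-0.006  0.611  0.02 ] dp_after [-1.52 10.94 15.9 ] dp_now [ 7.65 11.09 13.9 ] q [0.79, 0.58, -0.44, 1.55, 0.27, 1.07, 1.77] F [0.5 0.2 0.1]
[ 0.574  0.    -0.819]
```

{"name": "drive_tool", "arguments": {
  "targets": [
    {"dp": [0, 0, 0], "dr": [-0.002, 0.153, 0.005]},
    {"dp": [0, 0, 0], "dr": [-0.001, 0.153, 0.005]},
    {"dp": [0, 0, 0], "dr": [-0.002, 0.153, 0.005]},
    {"dp": [0, 0, 0], "dr": [-0.001, 0.152, 0.005]},
    {"dp": [-0.3, 2.19, 3.18], "dr": [0, 0, 0]},
    {"dp": [-0.3, 2.19, 3.18], "dr": [0, 0, 0]},
    {"dp": [-0.3, 2.19, 3.18], "dr": [0, 0, 0]},
    {"dp": [-0.3, 2.19, 3.18], "dr": [0, 0, 0]},
    {"dp": [-0.32, 2.18, 3.18], "dr": [0, 0, 0]},
    {"dp": [0, 0, 0], "dr": [0, 0, 0]},
    {"dp": [0, 0, 0], "dr": [0, 0, 0]}
  ]
}}

```text
time_s: 43.6
ee_pos: [0.5421, -0.2769, 0.1138]
ee_rot: [0.049, 0.953, 0.014, -0.3]
wrist_force: [0.4, -1.0, 0.9]
opening: 0.0857
grasp_force: 0.0
```

Run:
```python
from p3 import *
go(tcp(G,Rp),Rp)
f=snap('wrist','wc'); t=snap('top','tc')
b=np.array([np.cos(AZ),np.sin(AZ),0]); n=np.array([-b[1],b[0],0]); U=np.array([.5155,-.2716,0])
C=[U+n*s*.025+b*l+up*.05 for s,l in((1,0),(1,.085),(-1,.085),(-1,0))]+[U+b*.107+up*.042]
im=f['image'][:,:,::-1].copy()
for p in proj(f,np.array(C)): cv2.circle(im,tuple(int(round(x)) for x in p),4,(255,0,255),1)
ti=t['image'][:,:,::-1].copy()
for p in proj(t,np.array(C)): cv2.circle(ti,tuple(int(round(x)) for x in p),1,(255,0,255),-1)
o=np.hstack([cv2.resize(im,(400,300)),cv2.resize(ti[180:280,350:483],(400,300),interpolation=2)]); cv2.imwrite('pics/m7.png',o)
```

```text
t 43.6 pos [ 0.5421 -0.2769  0.1138] dr [-0.002  0.002 -0.003] dp_after [-6.85  0.26  9.93] dp_now [-6.83  0.29  9.94] q [0.52, 0.85, -0.34, 1.51, 0.32, 1.44, 1.54] F [ 0.4 -1.   0.9]
```

View pics/m7.png

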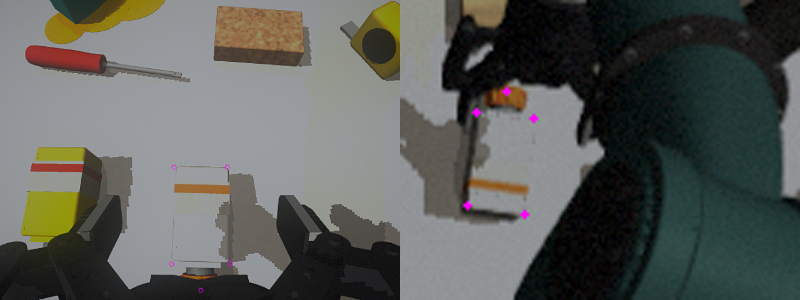

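{"name": "drive_tool", "arguments": {
  "targets": [
    {"dp": [-1.4, 0.05, 2.0], "dr": [0, 0, 0]},
    {"dp": [-1.4, 0.05, 2.0], "dr": [0, 0, 0]},
    {"dp": [-1.4, 0.05, 2.0], "dr": [0, 0, 0]},
    {"dp": [-1.3, 0.05, 2.0], "dr": [0, 0, 0]},
    {"dp": [-0.85, 0.05, 1.2], "dr": [0, 0, 0]},
    {"dp": [-0.5, 0, 0.7], "dr": [0, 0, 0]},
    {"dp": [0, 0, 0], "dr": [0, 0, 0]}
  ]
}}

```text
time_s: 44.58
ee_pos: [0.5404, -0.2737, -0.0078]
ee_rot: [0.048, 0.952, 0.015, -0.301]
wrist_force: [-0.7, 0.3, 1.3]
opening: 0.0854
grasp_force: 0.0
```

{"name": "drive_tool", "arguments": {
  "targets": [
    {"dp": [0, 0, 0], "dr": [0, 0, 0]},
    {"dp": [0, 0, 0], "dr": [0, 0, 0]},
    {"dp": [0, 0, 0], "dr": [0, 0, 0]},
    {"dp": [0, 0, 0], "dr": [0, 0, 0]}
  ],
  "fingers": 0,
  "force": 60
}}

```text
time_s: 45.08
ee_pos: [0.5414, -0.2742, -0.0064]
ee_rot: [0.048, 0.953, 0.014, -0.3]
wrist_force: [1.9, -1.3, 4.8]
opening: 0.0494
grasp_force: 62.5
```

Run:
```python
from p3 import *
go(tcp(G,Rp),Rp); go(tcp(G+up*.25,Rp),Rp); print('yaw axis per rad',(-(Rp.T@up)).round(3), YW-AZ)
```

```text
t 45.1 pos [ 0.5414 -0.2742 -0.0064] dr [-0.001  0.002 -0.001] dp_after [-0.03 -0.    0.03] dp_now [-0.03 -0.    0.03] q [0.51, 0.99, -0.32, 1.53, 0.36, 1.29, 1.5] F [ 1.9 -1.3  4.8]
t 45.1 pos [ 0.5414 -0.2742 -0.0064] dr [-0.001  0.002 -0.001] dp_after [ 14.31  -0.   -20.44] dp_now [ 14.27  -0.03 -20.47] q [0.51, 0.99, -0.32, 1.53, 0.36, 1.29, 1.5] F [ 1.9 -1.3  4.8]
yaw axis per rad [-0.574 -0.     0.819] -1.5551963267948965
```

{"name": "drive_tool", "arguments": {
  "targets": [
    {"dp": [1.0, 0, -1.46], "dr": [0, 0, 0]},
    {"dp": [2.0, 0, -2.9], "dr": [0, 0, 0]},
    {"dp": [2.0, 0, -2.9], "dr": [0, 0, 0]},
    {"dp": [2.0, 0, -2.9], "dr": [0, 0, 0]},
    {"dp": [2.0, 0, -2.9], "dr": [0, 0, 0]},
    {"dp": [2.0, 0, -2.9], "dr": [0, 0, 0]},
    {"dp": [2.0, 0, -2.9], "dr": [0, 0, 0]},
    {"dp": [1.3, 0, -1.6], "dr": [0, 0, 0]},
    {"dp": [0, 0, 0], "dr": [0, 0, 0]}
  ]
}}

```text
time_s: 46.2
ee_pos: [0.5412, -0.2736, 0.2433]
ee_rot: [0.048, 0.953, 0.014, -0.299]
wrist_force: [0.5, 0.2, -2.9]
opening: 0.0492
grasp_force: 62.2
```

Run:
```python
from p3 import *
go(tcp([.58,-.10,.29],Rp),Rp); P=np.array([*cw(0,-.095),.067]); print(P)
d=tcp([*P[:2],.29],Ry)-tcp([.58,-.10,.29],Rp); print('after yaw dp', (Ry.T@d*100).round(2))
f=snap('wrist','wd'); st=manip.get_state(); print(st['opening'],st['grasp_force'])
sim(st['joints'],[(tcp([.58,-.10,.29],Rp),Rp),(tcp([.58,-.10,.29],Ry),Ry),(tcp([*P[:2],.29],Ry),Ry),(tcp([*P[:2],.25],Rl),Rl),(tcp(P,Rl),Rl)])
```

```text
t 46.2 pos [ 0.5412 -0.2736  0.2433] dr [-0.001  0.003 -0.001] dp_after [ 0.93 17.66 -0.54] dp_now [ 0.95 17.66 -0.56] q [0.53, 0.72, -0.36, 1.45, 0.28, 1.63, 1.58] F [ 0.5  0.2 -2.9]
[0.48909152 0.11073816 0.067     ]
after yaw dp [18.65 -8.25 13.06]
0.04912031666348576 62.226104736328125
0 err 0.0000 q [0.35, 0.67, -0.41, 1.53, 0.16, 1.6, 1.36] margin 0.44 rot 0.00
1 err 0.0000 q [0.52, 0.49, -0.22, 1.85, -0.57, 1.05, 0.59] margin 0.48 rot 1.56
2 err 0.0000 q [0.31, 0.32, -0.36, 2.15, -0.75, 0.77, 0.46] margin 0.36 rot 0.00
3 err 0.0000 q [-0.72, 0.62, 0.07, 1.95, 0.63, 1.38, -1.13] margin 0.38 rot 1.57
4 err 0.0000 q [-0.72, 0.91, 0.07, 1.97, 0.67, 1.12, -1.32] margin 0.53 rot 0.00
```

{"name": "drive_tool", "arguments": {
  "targets": [
    {"dp": [0.2, 3.6, -0.1], "dr": [0, 0, 0]},
    {"dp": [0.2, 3.5, -0.1], "dr": [0, 0, 0]},
    {"dp": [0.2, 3.5, -0.1], "dr": [0, 0, 0]},
    {"dp": [0.2, 3.5, -0.1], "dr": [0, 0, 0]},
    {"dp": [0.2, 3.5, -0.1], "dr": [0, 0, 0]},
    {"dp": [0, 0, 0], "dr": [-0.089, 0, 0.127]},
    {"dp": [0, 0, 0], "dr": [-0.089, 0, 0.127]},
    {"dp": [0, 0, 0], "dr": [-0.089, 0, 0.127]},
    {"dp": [0, 0, 0], "dr": [-0.089, 0, 0.127]},
    {"dp": [0, 0, 0], "dr": [-0.089, 0, 0.127]},
    {"dp": [0, 0, 0], "dr": [-0.089, 0, 0.127]},
    {"dp": [0, 0, 0], "dr": [-0.089, 0, 0.127]},
    {"dp": [0, 0, 0], "dr": [-0.089, 0, 0.127]},
    {"dp": [0, 0, 0], "dr": [-0.089, 0, 0.127]},
    {"dp": [0, 0, 0], "dr": [-0.089, 0, 0.128]},
    {"dp": [0, 0, 0], "dr": [0, 0, 0]}
  ]
}}

```text
time_s: 48.25
ee_pos: [0.5498, -0.0983, 0.2501]
ee_rot: [0.702, 0.646, 0.219, -0.206]
wrist_force: [0.1, 0.3, -2.1]
opening: 0.0494
grasp_force: 63.0
```

Run:
```python
from p3 import *
P=np.array([*cw(0,-.095),.067]); go(tcp([*P[:2],.29],Ry),Ry)
```

```text
t 48.2 pos [ 0.5498 -0.0983  0.2501] dr [-0.007  0.    -0.001] dp_after [18.93 -7.81 12.88] dp_now [18.93 -7.74 12.93] q [0.57, 0.47, -0.21, 1.88, -0.56, 1.07, 0.64] F [ 0.1  0.3 -2.1]
```

{"name": "drive_tool", "arguments": {
  "targets": [
    {"dp": [3.15, -1.3, 2.15], "dr": [-0.007, 0, 0]},
    {"dp": [3.15, -1.3, 2.15], "dr": [0, 0, 0]},
    {"dp": [3.15, -1.3, 2.15], "dr": [0, 0, 0]},
    {"dp": [3.15, -1.3, 2.15], "dr": [0, 0, 0]},
    {"dp": [3.15, -1.3, 2.15], "dr": [0, 0, 0]},
    {"dp": [3.15, -1.3, 2.15], "dr": [0, 0, 0]},
    {"dp": [0, 0, 0], "dr": [0, 0, 0]}
  ]
}}

```text
time_s: 49.12
ee_pos: [0.4921, 0.1413, 0.2541]
ee_rot: [0.698, 0.649, 0.222, -0.204]
wrist_force: [-1.2, -0.7, -3.4]
opening: 0.0494
grasp_force: 63.0
```

Run:
```python
from p3 import *
P=np.array([*cw(0,-.095),.067]); go(tcp([*P[:2],.25],Rl),Rl)
sim(manip.get_state()['joints'],[(manip.get_state()['ee_pos'],Rl),(tcp([*P[:2],.25],Rl),Rl)])
```

```text
t 49.1 pos [0.4921 0.1413 0.2541] dr [ 0.005 -1.573  0.011] dp_after [-1.42 -0.04  7.25] dp_now [-7.25 -0.12 -1.43] q [0.31, 0.32, -0.37, 2.15, -0.75, 0.77, 0.46] F [-1.2 -0.7 -3.4]
0 err 0.0000 q [-0.76, 0.62, 0.01, 1.83, 0.58, 1.51, -1.12] margin 0.38 rot 1.57
1 err 0.0000 q [-0.7, 0.61, 0.03, 1.95, 0.64, 1.39, -1.14] margin 0.56 rot 0.00
```

{"name": "drive_tool", "arguments": {
  "targets": [
    {"dp": [0, 0, 0], "dr": [0.001, -0.157, 0.001]},
    {"dp": [0, 0, 0], "dr": [0, -0.157, 0.001]},
    {"dp": [0, 0, 0], "dr": [0.001, -0.157, 0.001]},
    {"dp": [0, 0, 0], "dr": [0, -0.157, 0.001]},
    {"dp": [0, 0, 0], "dr": [0.001, -0.157, 0.001]},
    {"dp": [0, 0, 0], "dr": [0, -0.157, 0.001]},
    {"dp": [0, 0, 0], "dr": [0.001, -0.157, 0.001]},
    {"dp": [0, 0, 0], "dr": [0, -0.157, 0.001]},
    {"dp": [0, 0, 0], "dr": [0.001, -0.157, 0.001]},
    {"dp": [0, 0, 0], "dr": [0, -0.158, 0.001]},
    {"dp": [0, 0, 0], "dr": [0, 0, 0]}
  ]
}}

```text
time_s: 50.5
ee_pos: [0.4944, 0.1399, 0.2503]
ee_rot: [0.654, 0.599, -0.342, 0.311]
wrist_force: [-0.3, 0.2, -3.6]
opening: 0.0498
grasp_force: 63.1
```

Run:
```python
from p3 import *
P=np.array([*cw(0,-.095),.067]); go(tcp([*P[:2],.25],Rl),Rl);go(tcp(P,Rl),Rl)
f=snap('side','se'); g=snap('top','te'); w=snap('wrist','we')
o=np.hstack([cv2.resize(f['image'][140:340,200:400],(400,400)),cv2.resize(w['image'],(400,400))]); cv2.imwrite('pics/m8.png',o[:,:,::-1])
```

```text
t 50.5 pos [0.4944 0.1399 0.2503] dr [-0.006  0.001 -0.   ] dp_after [-1.67 -0.28  6.94] dp_now [-1.66 -0.24  6.94] q [-0.75, 0.63, 0.02, 1.82, 0.58, 1.51, -1.11] F [-0.3  0.2 -3.6]
t 50.5 pos [0.4944 0.1399 0.2503] dr [-0.006  0.001 -0.   ] dp_after [13.32 -0.28 17.44] dp_now [13.33 -0.18 17.43] q [-0.75, 0.63, 0.02, 1.82, 0.58, 1.51, -1.11] F [-0.3  0.2 -3.6]
```

View pics/m8.png

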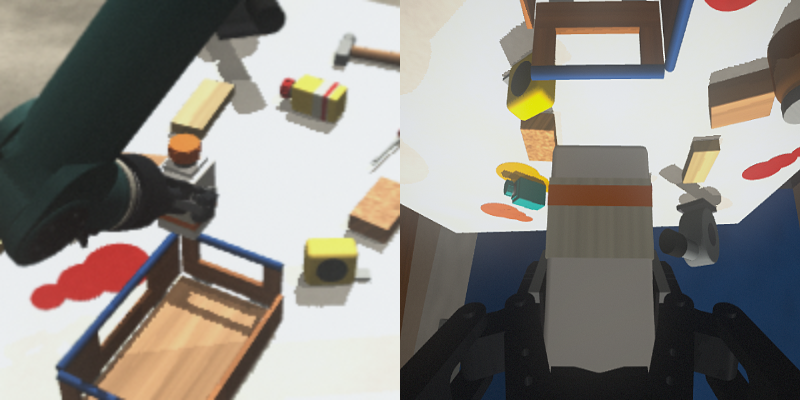

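{"name": "drive_tool", "arguments": {
  "targets": [
    {"dp": [-0.85, -0.14, 3.47], "dr": [-0.006, 0, 0]},
    {"dp": [-0.85, -0.14, 3.47], "dr": [0, 0, 0]},
    {"dp": [0, 0, 0], "dr": [0, 0, 0]},
    {"dp": [3, 0, 2.1], "dr": [0, 0, 0]},
    {"dp": [3, 0, 2.1], "dr": [0, 0, 0]},
    {"dp": [3, 0, 2.1], "dr": [0, 0, 0]},
    {"dp": [2, 0, 1.4], "dr": [0, 0, 0]},
    {"dp": [1.5, 0, 1.05], "dr": [0, 0, 0]},
    {"dp": [1.2, 0, 0.84], "dr": [0, 0, 0]},
    {"dp": [0, 0, 0], "dr": [0, 0, 0]}
  ]
}}

```text
time_s: 51.9
ee_pos: [0.487, 0.0705, 0.0609]
ee_rot: [0.656, 0.597, -0.339, 0.313]
wrist_force: [1.0, 0.4, -2.0]
opening: 0.0492
grasp_force: 63.2
```

Run:
```python
from p3 import *
P=np.array([*cw(0,-.095),.067]); go(tcp(P,Rl),Rl)
```

```text
t 51.9 pos [0.487  0.0705 0.0609] dr [-0.001  0.    -0.008] dp_after [ 1.81 -0.14  0.85] dp_now [ 1.81 -0.15  0.85] q [-0.69, 0.87, 0.04, 1.97, 0.68, 1.16, -1.32] F [ 1.   0.4 -2. ]
```

{"name": "drive_tool", "arguments": {
  "targets": [
    {"dp": [0.9, -0.14, 0.42], "dr": [0, 0, 0]},
    {"dp": [0.9, 0, 0.42], "dr": [0, 0, 0]},
    {"dp": [0, 0, 0], "dr": [0, 0, 0]}
  ]
}}

```text
time_s: 52.28
ee_pos: [0.4858, 0.0742, 0.041]
ee_rot: [0.655, 0.598, -0.339, 0.314]
wrist_force: [0.0, 0.1, -3.3]
opening: 0.0497
grasp_force: 63.3
```

{"name": "drive_tool", "arguments": {
  "targets": [
    {"dp": [0.16, 0, 0.11], "dr": [0, 0, 0]},
    {"dp": [0, 0, 0], "dr": [0, 0, 0]}
  ]
}}

```text
time_s: 52.52
ee_pos: [0.486, 0.0739, 0.0401]
ee_rot: [0.656, 0.597, -0.339, 0.314]
wrist_force: [0.2, 0.6, 0.2]
opening: 0.0489
grasp_force: 63.2
```

{"name": "drive_tool", "arguments": {
  "targets": [
    {"dp": [0.16, 0, 0.11], "dr": [0, 0, 0]},
    {"dp": [0, 0, 0], "dr": [0, 0, 0]}
  ]
}}

```text
time_s: 52.78
ee_pos: [0.486, 0.0739, 0.0402]
ee_rot: [0.655, 0.597, -0.34, 0.315]
wrist_force: [-1.5, 5.0, 9.0]
opening: 0.0488
grasp_force: 64.2
```

{"name": "drive_tool", "arguments": {
  "targets": [
    {"dp": [-0.1, 0, -0.07], "dr": [0, 0, 0]},
    {"dp": [0, 0, 0], "dr": [0, 0, 0]},
    {"dp": [0, 0, 0], "dr": [0, 0, 0]},
    {"dp": [0, 0, 0], "dr": [0, 0, 0]}
  ],
  "fingers": 1
}}

```text
time_s: 53.28
ee_pos: [0.4859, 0.0737, 0.0389]
ee_rot: [0.656, 0.597, -0.339, 0.314]
wrist_force: [-0.4, -0.8, 1.0]
opening: 0.0854
grasp_force: 0.0
```

{"name": "drive_tool", "arguments": {
  "targets": [
    {"dp": [0, 0, -1], "dr": [0, 0, 0]},
    {"dp": [0, 0, -2], "dr": [0, 0, 0]},
    {"dp": [0, 0, -3], "dr": [0, 0, 0]},
    {"dp": [-1.0, 0, -3], "dr": [0, 0, 0]},
    {"dp": [-3, 0, -2.1], "dr": [0, 0, 0]},
    {"dp": [-4, 0, -2.8], "dr": [0, 0, 0]},
    {"dp": [-4, 0, -2.8], "dr": [0, 0, 0]},
    {"dp": [-3, 0, -2], "dr": [0, 0, 0]},
    {"dp": [0, 0, 0], "dr": [0, 0, 0]}
  ]
}}

```text
time_s: 54.4
ee_pos: [0.4917, 0.143, 0.2722]
ee_rot: [0.657, 0.598, -0.336, 0.314]
wrist_force: [-1.0, -0.2, -0.6]
opening: 0.0856
grasp_force: 0.0
```

Run:
```python
from p3 import *
s=snap('side','sf'); t=snap('top','tf'); w=snap('wrist','wf')
st=manip.get_state(); print(st['ee_pos'],st['joints'].round(2))
h=lambda f:cv2.cvtColor(f['image'],cv2.COLOR_RGB2HSV)
def blob(f,lo,hi,smin,vmin,amin=15):
    H=h(f); m=((H[...,0]>=lo)&(H[...,0]<=hi)&(H[...,1]>smin)&(H[...,2]>vmin)).astype(np.uint8); n,l,q,c=cv2.connectedComponentsWithStats(m)
    return [(c[i].round(1).tolist(),q[i].tolist()) for i in range(1,n) if amin<q[i,4]<3000]
for n,f in(('side',s),('top',t)): print(n,'red',[b for b in blob(f,0,4,170,80)+blob(f,175,180,170,80)],'\nor',blob(f,7,14,170,110),'\nyel',blob(f,25,33,170,80))
P=[*cw(0,-.1)]
for f in(s,t): print(proj(f,[[*P,.128],[*P,.097],[*P,.012]]).round(1).tolist())
```

```text
[0.49018714 0.1417026  0.26881606] [-0.76  0.6   0.01  1.82  0.58  1.54 -1.11]
side red [([409.2, 198.9], [402, 193, 15, 13, 54]), ([246.4, 277.3], [216, 262, 58, 32, 879])] 
or [] 
yel []
top red [([414.3, 111.5], [384, 89, 57, 45, 1251]), ([240.7, 191.1], [209, 167, 59, 48, 1420]), ([436.2, 225.2], [432, 222, 10, 8, 44]), ([434.4, 255.4], [425, 254, 19, 4, 33]), ([440.3, 315.7], [422, 308, 36, 17, 252])] 
or [] 
yel [([41.0, 137.5], [35, 132, 14, 10, 35]), ([435.1, 238.5], [427, 231, 18, 16, 156]), ([432.8, 261.3], [425, 258, 18, 7, 60]), ([284.8, 302.2], [275, 289, 21, 29, 268]), ([445.6, 338.2], [435, 331, 18, 18, 171]), ([402.6, 357.5], [387, 337, 42, 50, 717])]
[[308.1, 263.3], [308.1, 271.9], [308.3, 294.2]]
[[230.7, 253.5], [232.5, 255.1], [237.2, 259.1]]
```

{"name": "drive_tool", "arguments": {
  "targets": [
    {"dp": [0, 0, 0], "dr": [0, 0.174, 0]},
    {"dp": [0, 0, 0], "dr": [0, 0.174, 0]},
    {"dp": [0, 0, 0], "dr": [0, 0.174, 0]},
    {"dp": [0, 0, 0], "dr": [0, 0.174, 0]},
    {"dp": [0, 0, 0], "dr": [0, 0.174, 0]},
    {"dp": [0, 0, 0], "dr": [0, 0.174, 0]},
    {"dp": [0, 0, 0], "dr": [0, 0.174, 0]},
    {"dp": [0, 0, 0], "dr": [0, 0.174, 0]},
    {"dp": [0, 0, 0], "dr": [0, 0.174, 0]},
    {"dp": [-3.15, 1.3, -2.15], "dr": [0, 0, 0]},
    {"dp": [-3.15, 1.3, -2.15], "dr": [0, 0, 0]},
    {"dp": [-3.15, 1.3, -2.15], "dr": [0, 0, 0]},
    {"dp": [-3.15, 1.3, -2.15], "dr": [0, 0, 0]},
    {"dp": [-3.15, 1.3, -2.15], "dr": [0, 0, 0]},
    {"dp": [-3.15, 1.3, -2.15], "dr": [0, 0, 0]},
    {"dp": [0, 0, 0], "dr": [0, 0, 0]}
  ]
}}

```text
time_s: 56.55
ee_pos: [0.5481, -0.0976, 0.2683]
ee_rot: [0.707, 0.644, 0.217, -0.196]
wrist_force: [-0.4, 0.9, 0.3]
opening: 0.0854
grasp_force: 0.0
```

{"name": "drive_tool", "arguments": {
  "targets": [
    {"dp": [0, 0, 0], "dr": [0.089, 0, -0.127]},
    {"dp": [0, 0, 0], "dr": [0.089, 0, -0.127]},
    {"dp": [0, 0, 0], "dr": [0.089, 0, -0.127]},
    {"dp": [0, 0, 0], "dr": [0.089, 0, -0.127]},
    {"dp": [0, 0, 0], "dr": [0.089, 0, -0.127]},
    {"dp": [0, 0, 0], "dr": [0.089, 0, -0.127]},
    {"dp": [0, 0, 0], "dr": [0.089, 0, -0.127]},
    {"dp": [0, 0, 0], "dr": [0.089, 0, -0.127]},
    {"dp": [0, 0, 0], "dr": [0.089, 0, -0.127]},
    {"dp": [0, 0, 0], "dr": [0.089, 0, -0.127]},
    {"dp": [0, 0, 0], "dr": [0, 0, 0]}
  ]
}}

```text
time_s: 57.92
ee_pos: [0.5471, -0.0896, 0.2694]
ee_rot: [0.052, 0.952, 0.009, -0.3]
wrist_force: [0.5, 0.6, -0.4]
opening: 0.0854
grasp_force: 0.0
```

```bash
cat > p4.py <<'E'
from plan import *
M=np.diag([-1,-1,1.])
AZ,G=-.09,np.array([.5338,-.4123,.030])
Rp=pickR(AZ)@M; YW=CY-np.pi/2; Ry=R.from_euler('z',YW-AZ).as_matrix()@Rp; Rl=placeR(YW)@M
P=np.array([*cw(0,-.03),.068])
E
python3 - <<'E'
from p4 import *
q=manip.get_state()['joints']
go(tcp(G+up*.12,Rp),Rp)
sim(q,[(tcp(G+up*.12,Rp),Rp),(tcp(G,Rp),Rp),(tcp(G+up*.25,Rp),Rp),(tcp([.58,-.10,.29],Rp),Rp),(tcp([.58,-.10,.29],Ry),Ry),(tcp([*P[:2],.29],Ry),Ry),(tcp([*P[:2],.25],Rl),Rl),(tcp(P,Rl),Rl)])
s=snap('side','sg');t=snap('top','tg')
H=cv2.cvtColor(s['image'],cv2.COLOR_RGB2HSV); print('cap/side hue', H[255:300:4,308].tolist())
for f,n in((s,'s'),(t,'t')):
    H=cv2.cvtColor(f['image'],cv2.COLOR_RGB2HSV)
    for nm,lo,hi in(('or',6,20),('red',0,4)):
        m=((H[...,0]>=lo)&(H[...,0]<=hi)&(H[...,1]>175)&(H[...,2]>100)).astype(np.uint8); k,l,q,c=cv2.connectedComponentsWithStats(m); print(n,nm,[(c[i].round(1).tolist(),q[i].tolist()) for i in range(1,k) if 12<q[i,4]<1000])
E
```

```text
t 57.9 pos [ 0.5471 -0.0896  0.2694] dr [-0.004  0.001 -0.02 ] dp_after [ -8.14 -32.26  13.38] dp_now [ -8.76 -32.05  13.5 ] q [0.32, 0.64, -0.38, 1.54, 0.14, 1.61, 1.36] F [ 0.5  0.6 -0.4]
0 err 0.0000 q [0.64, 0.88, -0.26, 1.43, 0.38, 1.47, 1.73] margin 0.48 rot 0.02
1 err 0.0000 q [0.63, 1.02, -0.25, 1.45, 0.42, 1.32, 1.68] margin 0.62 rot 0.00
2 err 0.0000 q [0.64, 0.75, -0.27, 1.36, 0.35, 1.65, 1.78] margin 0.42 rot 0.00
3 err 0.0000 q [0.32, 0.67, -0.38, 1.53, 0.15, 1.6, 1.39] margin 0.43 rot 0.00
4 err 0.0000 q [0.49, 0.48, -0.17, 1.85, -0.59, 1.06, 0.6] margin 0.48 rot 1.57
5 err 0.0000 q [0.17, 0.32, -0.35, 2.15, -0.8, 0.7, 0.39] margin 0.36 rot 0.00
6 err 0.0000 q [-0.83, 0.66, 0.13, 1.85, 0.55, 1.43, -1.09] margin 0.39 rot 1.57
7 err 0.0000 q [-0.82, 0.93, 0.12, 1.87, 0.56, 1.18, -1.25] margin 0.63 rot 0.00
cap/side hue [[39, 16, 224], [18, 29, 158], [14, 168, 213], [14, 169, 210], [10, 116, 75], [24, 21, 121], [23, 21, 145], [19, 23, 87], [23, 24, 85], [23, 40, 76], [14, 73, 80], [17, 28, 82]]
s or []
s red [([257.2, 175.1], [233, 168, 43, 17, 247]), ([408.9, 199.0], [402, 193, 15, 13, 47]), ([246.3, 277.4], [216, 262, 57, 32, 861])]
t or [([231.3, 253.5], [225, 247, 14, 14, 141])]
t red [([436.1, 225.2], [432, 222, 9, 7, 45]), ([433.8, 255.4], [425, 254, 19, 4, 32]), ([440.2, 315.7], [423, 308, 35, 17, 258])]
```

{"name": "drive_tool", "arguments": {
  "targets": [
    {"dp": [0, 0, 0], "dr": [-0.004, 0.001, -0.02]},
    {"dp": [-1.02, -4.03, 1.67], "dr": [0, 0, 0]},
    {"dp": [-1.02, -4.03, 1.67], "dr": [0, 0, 0]},
    {"dp": [-1.02, -4.03, 1.67], "dr": [0, 0, 0]},
    {"dp": [-1.02, -4.03, 1.67], "dr": [0, 0, 0]},
    {"dp": [-1.02, -4.03, 1.67], "dr": [0, 0, 0]},
    {"dp": [-1.02, -4.03, 1.67], "dr": [0, 0, 0]},
    {"dp": [-1.02, -4.03, 1.67], "dr": [0, 0, 0]},
    {"dp": [-1.0, -4.03, 1.67], "dr": [0, 0, 0]},
    {"dp": [0, 0, 0], "dr": [0, 0, 0]},
    {"dp": [0, 0, 0], "dr": [0, 0, 0]}
  ]
}}

```text
time_s: 59.4
ee_pos: [0.507, -0.4142, 0.1147]
ee_rot: [0.046, 0.953, 0.014, -0.299]
wrist_force: [0.2, 0.1, 0.9]
opening: 0.0854
grasp_force: 0.0
```

Run:
```python
from p4 import *
go(tcp(G,Rp),Rp)
f=snap('wrist','wh')
b=np.array([np.cos(AZ),np.sin(AZ),0]); n=np.array([-b[1],b[0],0]); U=np.array([.4820,-.4077,0])
C=[U+n*s*.025+b*l+up*.05 for s,l in((1,0),(1,.085),(-1,.085),(-1,0))]; pr=proj(f,np.array(C)); print(pr.round(0).tolist())
H=cv2.cvtColor(f['image'],cv2.COLOR_RGB2HSV); m=((H[...,0]>26)&(H[...,0]<34)&(H[...,1]>180)&(H[...,2]>90)).astype(np.uint8)
k,l,q,c=cv2.connectedComponentsWithStats(m)
for i in range(1,k):
    if q[i,4]>150:
        ys,xs=np.where(l==i); print(q[i].tolist(),cv2.boxPoints(cv2.minAreaRect(np.stack([xs,ys],1).astype(np.float32))).round().tolist())
im=f['image'][:,:,::-1].copy(); cv2.polylines(im,[pr.round().astype(int)],True,(255,0,255),1); cv2.imwrite('pics/m9.png',im)
```

```text
t 59.4 pos [ 0.507  -0.4142  0.1147] dr [ 0.003  0.003 -0.007] dp_after [-7.03  0.43  9.92] dp_now [-7.    0.46  9.94] q [0.65, 0.88, -0.26, 1.43, 0.38, 1.47, 1.73] F [0.2 0.1 0.9]
[[365.0, 269.0], [372.0, 424.0], [278.0, 424.0], [281.0, 270.0]]
[225, 248, 79, 22, 1395] [[225.0, 249.0], [303.0, 247.0], [303.0, 268.0], [225.0, 269.0]]
[219, 320, 86, 83, 6616] [[219.0, 320.0], [304.0, 320.0], [304.0, 402.0], [219.0, 402.0]]
```

Run:
```python
from p4 import *
f=load('wh'); t=snap('top','th'); s=snap('side','sh')
for u in((225,248),(303,248),(219,402),(304,402)): print(atz(f,u,.05).round(4))
for f2,n in((t,'t'),(load('tg'),'tg'),(s,'s'),(load('sg'),'sg')):
    H=cv2.cvtColor(f2['image'],cv2.COLOR_RGB2HSV); m=(((H[...,0]<=4)|(H[...,0]>176))&(H[...,1]>165)&(H[...,2]>60)).astype(np.uint8); k,l,q,c=cv2.connectedComponentsWithStats(m); print(n,[(c[i].round(1).tolist(),q[i].tolist()) for i in range(1,k) if 12<q[i,4]<700])
o=np.vstack([np.hstack([cv2.imread('pics/m9.png'),np.zeros((480,160,3),np.uint8)])[:400],np.hstack([cv2.resize(x['image'][:,:,::-1][a:a+80,b:b+160],(400,200)) for x,a,b in((t,190,350),(s,140,290))])]); cv2.imwrite('pics/m9b.png',o)
```

```text
[ 0.4629 -0.4653  0.05  ]
[ 0.4675 -0.4184  0.05  ]
[ 0.5501 -0.4713  0.05  ]
[ 0.5544 -0.4254  0.05  ]
t [([447.5, 231.7], [443, 229, 10, 7, 60]), ([443.1, 261.6], [438, 261, 12, 3, 22])]
tg [([435.6, 225.2], [431, 222, 10, 8, 57]), ([433.9, 255.3], [425, 254, 19, 4, 36]), ([439.6, 316.1], [422, 308, 36, 17, 305])]
s [([256.7, 175.9], [233, 168, 43, 17, 381]), ([409.0, 199.1], [402, 193, 15, 13, 71])]
sg [([256.7, 175.9], [233, 168, 43, 17, 381]), ([409.0, 199.1], [402, 193, 15, 13, 69])]
```

View pics/m9b.png

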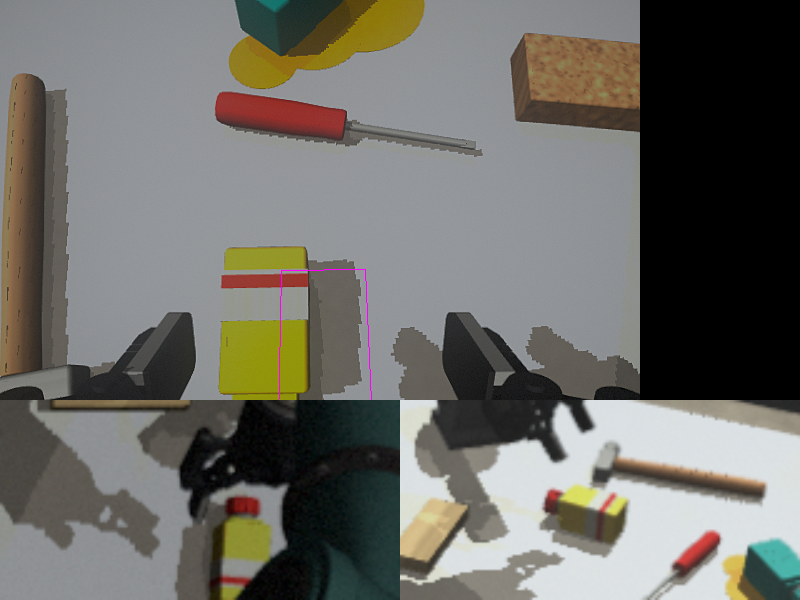

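```bash
python3 - <<'E'
from h import *
f=load('wh'); c=[atz(f,u,.05) for u in((224.5,247.5),(308,247.5),(219.5,394),(308.5,393.5))]
a,b=(c[0]+c[1])/2,(c[2]+c[3])/2; d=b-a; L=np.linalg.norm(d); az=np.arctan2(d[1],d[0]); U=(a+b)/2-.0425*d/L; print(L,az,U, U+.052*d/L, np.linalg.norm(c[0]-c[1]))
G=U+.052*d/L
s=open('p4.py').read(); i=s.index('AZ,G'); j=s.index('\n',i); open('p4.py','w').write(s[:i]+'AZ,G=%.3f,np.array([%.4f,%.4f,.030])'%(az,G[0],G[1])+s[j:])
E
python3 - <<'E'
from p4 import *
go(tcp(G+up*.12,Rp),Rp);go(tcp(G,Rp),Rp)
E
```

```text
0.08341587396529375 -0.0750934656963992 [ 0.46419457 -0.44042382  0.05      ] [ 0.51604802 -0.44432501  0.05      ] 0.0503884031855771
t 59.5 pos [ 0.5085 -0.4127  0.1155] dr [ 0.009  0.004 -0.016] dp_after [ 1.18 -3.09  1.11] dp_now [ 1.13 -3.12  1.08] q [0.64, 0.87, -0.26, 1.43, 0.38, 1.47, 1.73] F [-0.2  0.  -0.1]
t 59.5 pos [ 0.5085 -0.4127  0.1155] dr [ 0.009  0.004 -0.016] dp_after [-5.71 -3.09 10.94] dp_now [-5.71 -3.1  10.94] q [0.64, 0.87, -0.26, 1.43, 0.38, 1.47, 1.73] F [-0.2  0.  -0.1]
```

{"name": "drive_tool", "arguments": {
  "targets": [
    {"dp": [0.6, -1.55, 0.55], "dr": [0.009, 0.004, -0.016]},
    {"dp": [0.6, -1.55, 0.55], "dr": [0, 0, 0]},
    {"dp": [0, 0, 0], "dr": [0, 0, 0]},
    {"dp": [0, 0, 0], "dr": [0, 0, 0]}
  ]
}}

```text
time_s: 60.05
ee_pos: [0.4886, -0.4437, 0.1127]
ee_rot: [0.037, 0.953, 0.011, -0.301]
wrist_force: [-0.9, 0.8, -0.1]
opening: 0.0852
grasp_force: 0.0
```

```bash
cat > chk.py <<'E'
from p4 import *
go(tcp(G,Rp),Rp)
f=snap('wrist','wi')
b=np.array([np.cos(AZ),np.sin(AZ),0]); n=np.array([-b[1],b[0],0]); U=G-.052*b; U[2]=0
print(proj(f,np.array([U+n*s*.025+b*l+up*.05 for s,l in((1,0),(-1,0),(1,.085),(-1,.085))])).round(0).tolist())
H=cv2.cvtColor(f['image'],cv2.COLOR_RGB2HSV); m=((H[...,0]>26)&(H[...,0]<34)&(H[...,1]>180)&(H[...,2]>90)).astype(np.uint8)
k,l,q,c=cv2.connectedComponentsWithStats(m); print([q[i].tolist() for i in range(1,k) if q[i,4]>150])
E
python3 chk.py
```

```text
t 60.0 pos [ 0.4886 -0.4437  0.1127] dr [ 0.001 -0.001 -0.002] dp_after [-6.99  0.14  9.71] dp_now [-7.    0.15  9.7 ] q [0.68, 0.88, -0.25, 1.43, 0.41, 1.46, 1.78] F [-0.9  0.8 -0.1]
[[361.0, 271.0], [276.0, 271.0], [366.0, 427.0], [272.0, 427.0]]
[[276, 273, 81, 22, 1561], [272, 349, 88, 75, 5899], [285, 425, 66, 10, 602]]
```

{"name": "drive_tool", "arguments": {
  "targets": [
    {"dp": [-1.4, 0.05, 2.0], "dr": [0, 0, 0]},
    {"dp": [-1.4, 0, 2.0], "dr": [0, 0, 0]},
    {"dp": [-1.4, 0, 2.0], "dr": [0, 0, 0]},
    {"dp": [-1.4, 0, 2.0], "dr": [0, 0, 0]},
    {"dp": [-0.9, 0, 1.1], "dr": [0, 0, 0]},
    {"dp": [-0.5, 0, 0.6], "dr": [0, 0, 0]},
    {"dp": [0, 0, 0], "dr": [0, 0, 0]}
  ]
}}

```text
time_s: 60.98
ee_pos: [0.4904, -0.4433, -0.0071]
ee_rot: [0.037, 0.953, 0.011, -0.301]
wrist_force: [0.3, 0.2, 0.9]
opening: 0.0854
grasp_force: 0.0
```

{"name": "drive_tool", "arguments": {
  "targets": [
    {"dp": [0, 0, 0], "dr": [0, 0, 0]},
    {"dp": [0, 0, 0], "dr": [0, 0, 0]},
    {"dp": [0, 0, 0], "dr": [0, 0, 0]},
    {"dp": [0, 0, 0], "dr": [0, 0, 0]}
  ],
  "fingers": 0,
  "force": 60
}}

```text
time_s: 61.48
ee_pos: [0.4912, -0.4439, -0.0058]
ee_rot: [0.037, 0.953, 0.011, -0.3]
wrist_force: [0.6, -1.0, 4.0]
opening: 0.0491
grasp_force: 63.0
```

```bash
python3 -c "
from p4 import *
go(tcp(G,Rp),Rp)"
```

```text
t 61.5 pos [ 0.4912 -0.4439 -0.0058] dr [-0.001  0.    -0.002] dp_after [0.03 0.15 0.15] dp_now [0.03 0.15 0.15] q [0.67, 1.02, -0.24, 1.44, 0.45, 1.32, 1.73] F [ 0.6 -1.   4. ]
```

{"name": "drive_tool", "arguments": {
  "targets": [
    {"dp": [1.0, 0, -1.46], "dr": [0, 0, 0]},
    {"dp": [2.0, 0, -2.9], "dr": [0, 0, 0]},
    {"dp": [2.0, 0, -2.9], "dr": [0, 0, 0]},
    {"dp": [2.0, 0, -2.9], "dr": [0, 0, 0]},
    {"dp": [2.0, 0, -2.9], "dr": [0, 0, 0]},
    {"dp": [2.0, 0, -2.9], "dr": [0, 0, 0]},
    {"dp": [2.0, 0, -2.9], "dr": [0, 0, 0]},
    {"dp": [1.3, 0, -1.6], "dr": [0, 0, 0]},
    {"dp": [0, 0, 0], "dr": [0, 0, 0]}
  ]
}}

```text
time_s: 62.6
ee_pos: [0.4913, -0.4434, 0.2441]
ee_rot: [0.037, 0.953, 0.011, -0.3]
wrist_force: [-0.4, -0.7, -2.7]
opening: 0.0494
grasp_force: 62.5
```

Run:
```python
from p4 import *
go(tcp([.58,-.10,.29],Rp),Rp); print((Rp.T@up*(YW-AZ)).round(3))
```

```text
t 62.6 pos [ 0.4913 -0.4434  0.2441] dr [-0.001  0.001 -0.003] dp_after [-2.5  34.91 -2.86] dp_now [-2.42 34.91 -2.88] q [0.68, 0.75, -0.26, 1.36, 0.38, 1.65, 1.84] F [-0.4 -0.7 -2.7]
[-0.906 -0.     1.294]
```

{"name": "drive_tool", "arguments": {
  "targets": [
    {"dp": [-0.25, 3.5, -0.29], "dr": [0, 0, 0]},
    {"dp": [-0.25, 3.5, -0.29], "dr": [0, 0, 0]},
    {"dp": [-0.25, 3.5, -0.29], "dr": [0, 0, 0]},
    {"dp": [-0.25, 3.5, -0.29], "dr": [0, 0, 0]},
    {"dp": [-0.25, 3.5, -0.29], "dr": [0, 0, 0]},
    {"dp": [-0.25, 3.5, -0.29], "dr": [0, 0, 0]},
    {"dp": [-0.25, 3.5, -0.29], "dr": [0, 0, 0]},
    {"dp": [-0.25, 3.5, -0.29], "dr": [0, 0, 0]},
    {"dp": [-0.25, 3.5, -0.29], "dr": [0, 0, 0]},
    {"dp": [-0.25, 3.4, -0.29], "dr": [0, 0, 0]},
    {"dp": [0, 0, 0], "dr": [0, 0, 0]}
  ]
}}

```text
time_s: 63.98
ee_pos: [0.5542, -0.0935, 0.2504]
ee_rot: [0.033, 0.953, 0.012, -0.302]
wrist_force: [0.4, 0.1, -2.6]
opening: 0.0493
grasp_force: 62.9
```

{"name": "drive_tool", "arguments": {
  "targets": [
    {"dp": [0, 0, 0], "dr": [-0.091, 0, 0.129]},
    {"dp": [0, 0, 0], "dr": [-0.091, 0, 0.129]},
    {"dp": [0, 0, 0], "dr": [-0.091, 0, 0.129]},
    {"dp": [0, 0, 0], "dr": [-0.091, 0, 0.129]},
    {"dp": [0, 0, 0], "dr": [-0.091, 0, 0.129]},
    {"dp": [0, 0, 0], "dr": [-0.091, 0, 0.129]},
    {"dp": [0, 0, 0], "dr": [-0.09, 0, 0.13]},
    {"dp": [0, 0, 0], "dr": [-0.09, 0, 0.13]},
    {"dp": [0, 0, 0], "dr": [-0.09, 0, 0.13]},
    {"dp": [0, 0, 0], "dr": [-0.09, 0, 0.13]},
    {"dp": [0, 0, 0], "dr": [0, 0, 0]}
  ]
}}

```text
time_s: 65.35
ee_pos: [0.5513, -0.0995, 0.2504]
ee_rot: [0.704, 0.644, 0.219, -0.206]
wrist_force: [-0.0, 0.2, -2.6]
opening: 0.0494
grasp_force: 63.2
```

Run:
```python
from p4 import *
go(tcp([*P[:2],.29],Ry),Ry)
q=manip.get_state()['joints']
sim(q,[(tcp([*P[:2],.29],Ry),Ry),(tcp([*P[:2],.29],Ry),Rl),(tcp([*P[:2],.25],Rl),Rl),(tcp(P,Rl),Rl)])
```

```text
t 65.3 pos [ 0.5513 -0.0995  0.2504] dr [-0.005  0.    -0.006] dp_after [24.33 -7.97 16.7 ] dp_now [24.28 -8.03 16.74] q [0.54, 0.47, -0.16, 1.88, -0.58, 1.08, 0.65] F [-0.   0.2 -2.6]
0 err 0.0000 q [0.17, 0.32, -0.35, 2.15, -0.8, 0.7, 0.39] margin 0.36 rot 0.01
1 err 0.0000 q [-0.86, 0.67, 0.09, 1.73, 0.51, 1.56, -1.09] margin 0.39 rot 1.57
2 err 0.0000 q [-0.82, 0.66, 0.11, 1.85, 0.56, 1.44, -1.11] margin 0.52 rot 0.00
3 err 0.0000 q [-0.81, 0.93, 0.09, 1.87, 0.57, 1.19, -1.26] margin 0.63 rot 0.00
```

{"name": "drive_tool", "arguments": {
  "targets": [
    {"dp": [3.48, -1.14, 2.39], "dr": [-0.005, 0, -0.006]},
    {"dp": [3.48, -1.14, 2.39], "dr": [0, 0, 0]},
    {"dp": [3.48, -1.14, 2.39], "dr": [0, 0, 0]},
    {"dp": [3.48, -1.14, 2.39], "dr": [0, 0, 0]},
    {"dp": [3.48, -1.14, 2.39], "dr": [0, 0, 0]},
    {"dp": [3.48, -1.14, 2.39], "dr": [0, 0, 0]},
    {"dp": [3.45, -1.14, 2.36], "dr": [0, 0, 0]},
    {"dp": [0, 0, 0], "dr": [0, 0, 0]}
  ]
}}

```text
time_s: 66.35
ee_pos: [0.4972, 0.2074, 0.2548]
ee_rot: [0.697, 0.65, 0.222, -0.205]
wrist_force: [-0.4, 0.0, -1.8]
opening: 0.0491
grasp_force: 63.1
```

{"name": "drive_tool", "arguments": {
  "targets": [
    {"dp": [0, 0, 0], "dr": [0, -0.157, 0.001]},
    {"dp": [0, 0, 0], "dr": [0, -0.157, 0.001]},
    {"dp": [0, 0, 0], "dr": [0, -0.157, 0.001]},
    {"dp": [0, 0, 0], "dr": [0, -0.157, 0.001]},
    {"dp": [0, 0, 0], "dr": [0, -0.157, 0]},
    {"dp": [0, 0, 0], "dr": [0, -0.157, 0]},
    {"dp": [0, 0, 0], "dr": [0, -0.157, 0]},
    {"dp": [0, 0, 0], "dr": [0, -0.157, 0]},
    {"dp": [0, 0, 0], "dr": [0, -0.157, 0]},
    {"dp": [0, 0, 0], "dr": [0, -0.157, 0]},
    {"dp": [0, 0, 0], "dr": [0, 0, 0]}
  ]
}}

```text
time_s: 67.72
ee_pos: [0.4991, 0.2056, 0.2506]
ee_rot: [0.652, 0.601, -0.34, 0.312]
wrist_force: [-0.6, -0.2, -2.4]
opening: 0.0494
grasp_force: 63.4
```

Run:
```python
from p4 import *
go(tcp([*P[:2],.25],Rl),Rl);go(tcp(P,Rl),Rl)
f=snap('wrist','wj'); 
for n in('we','wj'):
    im=load(n)['image']; H=cv2.cvtColor(im,cv2.COLOR_RGB2HSV); m=(((H[...,0]<=14)|(H[...,0]>176))&(H[...,1]>150)&(H[...,2]>70)).astype(np.uint8); k,l,q,c=cv2.connectedComponentsWithStats(m); print(n,[q[i].tolist() for i in range(1,k) if q[i,4]>200])
```

```text
t 67.7 pos [0.4991 0.2056 0.2506] dr [ 0.    -0.001  0.003] dp_after [-1.69 -0.2   7.02] dp_now [-1.69 -0.2   7.02] q [-0.87, 0.68, 0.09, 1.72, 0.51, 1.56, -1.08] F [-0.6 -0.2 -2.4]
t 67.7 pos [0.4991 0.2056 0.2506] dr [ 0.    -0.001  0.003] dp_after [13.22 -0.2  17.46] dp_now [13.21 -0.16 17.47] q [-0.87, 0.68, 0.09, 1.72, 0.51, 1.56, -1.08] F [-0.6 -0.2 -2.4]
we [[488, 0, 82, 13, 761], [548, 177, 92, 38, 1405], [237, 222, 148, 25, 2755], [142, 245, 70, 21, 348]]
wj [[456, 0, 155, 74, 7335], [285, 28, 66, 8, 514], [527, 199, 103, 33, 1209], [248, 221, 132, 24, 2278], [159, 255, 56, 18, 281]]
```

{"name": "drive_tool", "arguments": {
  "targets": [
    {"dp": [-0.85, -0.1, 3.5], "dr": [0, 0, 0]},
    {"dp": [-0.85, -0.1, 3.5], "dr": [0, 0, 0]},
    {"dp": [0, 0, 0], "dr": [0, 0, 0]},
    {"dp": [3, 0, 2.1], "dr": [0, 0, 0]},
    {"dp": [3, 0, 2.1], "dr": [0, 0, 0]},
    {"dp": [3, 0, 2.1], "dr": [0, 0, 0]},
    {"dp": [2, 0, 1.4], "dr": [0, 0, 0]},
    {"dp": [1.5, 0, 1.05], "dr": [0, 0, 0]},
    {"dp": [1.2, 0, 0.84], "dr": [0, 0, 0]},
    {"dp": [0, 0, 0], "dr": [0, 0, 0]}
  ]
}}

```text
time_s: 69.03
ee_pos: [0.4924, 0.1364, 0.0606]
ee_rot: [0.654, 0.599, -0.339, 0.313]
wrist_force: [0.2, 1.2, -1.9]
opening: 0.0495
grasp_force: 63.4
```

```bash
python3 -c "
from p4 import *
go(tcp(P,Rl),Rl)"
```

```text
t 69.0 pos [0.4924 0.1364 0.0606] dr [-0.001 -0.001 -0.004] dp_after [ 1.64 -0.12  0.87] dp_now [ 1.64 -0.12  0.87] q [-0.81, 0.9, 0.1, 1.87, 0.57, 1.21, -1.25] F [ 0.2  1.2 -1.9]
```

{"name": "drive_tool", "arguments": {
  "targets": [
    {"dp": [0.8, -0.1, 0.43], "dr": [0, 0, 0]},
    {"dp": [0.84, 0, 0.44], "dr": [0, 0, 0]},
    {"dp": [0, 0, 0], "dr": [0, 0, 0]}
  ]
}}

```text
time_s: 69.4
ee_pos: [0.4915, 0.139, 0.042]
ee_rot: [0.654, 0.599, -0.339, 0.312]
wrist_force: [0.5, 0.2, -2.7]
opening: 0.0492
grasp_force: 63.4
```

{"name": "drive_tool", "arguments": {
  "targets": [
    {"dp": [0.16, 0, 0.11], "dr": [0, 0, 0]},
    {"dp": [0, 0, 0], "dr": [0, 0, 0]}
  ]
}}

```text
time_s: 69.65
ee_pos: [0.4919, 0.1387, 0.0408]
ee_rot: [0.655, 0.599, -0.339, 0.313]
wrist_force: [-0.8, 0.4, -2.3]
opening: 0.0495
grasp_force: 63.4
```

{"name": "drive_tool", "arguments": {
  "targets": [
    {"dp": [0.16, 0, 0.11], "dr": [0, 0, 0]},
    {"dp": [0, 0, 0], "dr": [0, 0, 0]}
  ]
}}

```text
time_s: 69.9
ee_pos: [0.492, 0.1386, 0.0405]
ee_rot: [0.654, 0.598, -0.34, 0.313]
wrist_force: [-1.1, 2.4, 4.6]
opening: 0.0494
grasp_force: 64.2
```

Contact with the floor. Release and back out.

{"name": "drive_tool", "arguments": {
  "targets": [
    {"dp": [-0.05, 0, -0.03], "dr": [0, 0, 0]},
    {"dp": [0, 0, 0], "dr": [0, 0, 0]},
    {"dp": [0, 0, 0], "dr": [0, 0, 0]},
    {"dp": [0, 0, 0], "dr": [0, 0, 0]}
  ],
  "fingers": 1
}}

```text
time_s: 70.4
ee_pos: [0.4918, 0.1386, 0.0393]
ee_rot: [0.655, 0.599, -0.339, 0.313]
wrist_force: [0.5, 1.3, 0.1]
opening: 0.0855
grasp_force: 0.0
```

{"name": "drive_tool", "arguments": {
  "targets": [
    {"dp": [0, 0, -1], "dr": [0, 0, 0]},
    {"dp": [0, 0, -2], "dr": [0, 0, 0]},
    {"dp": [0, 0, -3], "dr": [0, 0, 0]},
    {"dp": [-1.0, 0, -3], "dr": [0, 0, 0]},
    {"dp": [-3, 0, -2.1], "dr": [0, 0, 0]},
    {"dp": [-4, 0, -2.8], "dr": [0, 0, 0]},
    {"dp": [-4, 0, -2.8], "dr": [0, 0, 0]},
    {"dp": [-4, 0, -2.8], "dr": [0, 0, 0]},
    {"dp": [0, 0, 0], "dr": [0, 0, 0]}
  ]
}}

```text
time_s: 71.53
ee_pos: [0.4983, 0.2083, 0.2866]
ee_rot: [0.657, 0.599, -0.334, 0.312]
wrist_force: [0.2, -0.4, -0.6]
opening: 0.0854
grasp_force: 0.0
```

{"name": "drive_tool", "arguments": {
  "targets": [
    {"dp": [0, 0, 0], "dr": [0, 0.174, 0]},
    {"dp": [0, 0, 0], "dr": [0, 0.174, 0]},
    {"dp": [0, 0, 0], "dr": [0, 0.174, 0]},
    {"dp": [0, 0, 0], "dr": [0, 0.174, 0]},
    {"dp": [0, 0, 0], "dr": [0, 0.174, 0]},
    {"dp": [0, 0, 0], "dr": [0, 0.09, 0]},
    {"dp": [0, 0, 0], "dr": [0, 0, 0]}
  ],
  "fingers": 0
}}

```text
time_s: 72.4
ee_pos: [0.4965, 0.2039, 0.2825]
ee_rot: [0.738, 0.674, 0.001, 0.001]
wrist_force: [-0.2, 0.3, 0.5]
opening: 0.0001
grasp_force: 0.0
```

```bash
cat > caps.py <<'E'
from plan import *
def blobs(f,lo,hi,x=(0,640),y=(0,480),s=165,v=60):
    H=cv2.cvtColor(f['image'],cv2.COLOR_RGB2HSV); h=H[...,0].astype(int); hh=(h+90)%180-90
    m=((hh>=lo)&(hh<=hi)&(H[...,1]>s)&(H[...,2]>v)).astype(np.uint8); m[:y[0]]=0;m[y[1]:]=0;m[:,:x[0]]=0;m[:,x[1]:]=0
    k,l,q,c=cv2.connectedComponentsWithStats(m); return [(c[i].round(1).tolist(),q[i].tolist()) for i in range(1,k) if q[i,4]>20]
E
python3 - <<'E'
from caps import *
RD=np.array([[np.cos(YW),np.sin(YW),0],[np.sin(YW),-np.cos(YW),0],[0,0,-1]]).T if (YW:=CY+np.pi/2) else 0
go([*cw(0,-.03),.25],RD)
t=snap('top','tk');s=snap('side','sk');w=snap('wrist','wk')
for n,f in(('t',t),('s',s),('w',w)): print(n,'or',blobs(f,5,16),'\nred',blobs(f,-5,4))
for y in(-.1,-.035):
    print(y,[proj(f,[[*cw(0,y),.128],[*cw(0,y),.115]]).round(1).tolist() for f in(t,s,w)])
E
```

```text
t 72.4 pos [0.4965 0.2039 0.2825] dr [ 0.003 -0.001 -0.006] dp_after [-2.85  0.05  3.25] dp_now [-2.85  0.05  3.25] q [-0.43, 0.27, -0.06, 1.95, 0.02, 0.92, -0.59] F [-0.2  0.3  0.5]
t or [([231.2, 253.6], [224, 247, 15, 15, 148]), ([540.6, 404.6], [529, 396, 22, 20, 184]), ([522.8, 414.2], [506, 400, 36, 32, 343]), ([499.4, 431.0], [481, 405, 38, 51, 541]), ([532.9, 434.0], [529, 430, 9, 11, 30]), ([520.3, 445.0], [511, 438, 17, 14, 62]), ([503.0, 454.7], [497, 451, 14, 9, 53]), ([517.0, 454.1], [512, 450, 11, 9, 30])] 
red [([414.3, 111.6], [384, 89, 57, 45, 1385]), ([240.7, 191.0], [209, 167, 59, 48, 1536]), ([205.1, 251.0], [198, 245, 15, 13, 144]), ([439.6, 315.9], [421, 308, 37, 17, 296])]
s or [([308.1, 263.8], [303, 260, 12, 9, 78])] 
red [([250.6, 177.2], [233, 168, 31, 17, 256]), ([409.0, 199.0], [402, 193, 15, 13, 66]), ([246.5, 277.3], [216, 262, 58, 32, 885]), ([295.6, 280.1], [289, 276, 14, 9, 99])]
w or [([115.6, 13.5], [78, 0, 71, 40, 1228]), ([327.0, 237.5], [318, 230, 20, 18, 76])] 
red [([483.0, 264.3], [427, 181, 121, 142, 8069]), ([319.5, 256.7], [298, 238, 44, 40, 1220])]
-0.1 [[[230.7, 253.5], [231.5, 254.2]], [[308.1, 263.3], [308.1, 266.9]], [[318.6, 331.2], [318.6, 323.9]]]
-0.035 [[[203.9, 250.9], [205.0, 251.6]], [[295.2, 279.5], [295.4, 283.2]], [[318.5, 258.4], [318.5, 253.4]]]
```

Run:
```python
from caps import *
t,s=load('tk'),load('sk')
r=tri((t,(205.1,251.0)),(s,(295.6,280.1))); o=tri((t,(231.2,253.6)),(s,(308.1,263.8))); print(r,o)
yw=CY+np.pi/2; RD=np.array([[np.cos(yw),np.sin(yw),0],[np.sin(yw),-np.cos(yw),0],[0,0,-1]]).T
for c in(r,o): go([*c[0][:2],.11],RD)
```

```text
(array([0.494335  , 0.16847041, 0.12384709]), np.float64(5.26443957903289e-05)) (array([0.4889417 , 0.10491219, 0.12528708]), np.float64(4.4937459509892796e-05))
t 72.5 pos [0.4965 0.2078 0.2821] dr [ 0.003 -0.001  0.   ] dp_after [-3.94  0.11 17.21] dp_now [-3.97  0.07 17.2 ] q [-0.43, 0.27, -0.06, 1.95, 0.02, 0.92, -0.59] F [ 0.4 -0.2 -0.3]
t 72.5 pos [0.4965 0.2078 0.2821] dr [ 0.003 -0.001  0.   ] dp_after [-10.32   0.11  17.21] dp_now [-10.34   0.07  17.19] q [-0.43, 0.27, -0.06, 1.95, 0.02, 0.92, -0.59] F [ 0.4 -0.2 -0.3]
```

{"name": "drive_tool", "arguments": {
  "targets": [
    {"dp": [-3.9, 0.1, 0], "dr": [0.003, 0, 0]},
    {"dp": [0, 0, 4], "dr": [0, 0, 0]},
    {"dp": [0, 0, 4], "dr": [0, 0, 0]},
    {"dp": [0, 0, 4], "dr": [0, 0, 0]},
    {"dp": [0, 0, 3], "dr": [0, 0, 0]},
    {"dp": [0, 0, 1.5], "dr": [0, 0, 0]},
    {"dp": [0, 0, 0], "dr": [0, 0, 0]}
  ]
}}

```text
time_s: 73.42
ee_pos: [0.494, 0.1685, 0.1164]
ee_rot: [0.737, 0.676, -0.0, -0.001]
wrist_force: [-0.3, -0.1, 0.7]
opening: 0.0001
grasp_force: 0.0
```

{"name": "drive_tool", "arguments": {
  "targets": [
    {"dp": [0, 0, 0.4], "dr": [0, 0, 0]},
    {"dp": [0, 0, 0.4], "dr": [0, 0, 0]},
    {"dp": [0, 0, 0.4], "dr": [0, 0, 0]},
    {"dp": [0, 0, 0.2], "dr": [0, 0, 0]},
    {"dp": [0, 0, 0], "dr": [0, 0, 0]}
  ]
}}

```text
time_s: 74.05
ee_pos: [0.4945, 0.1674, 0.1032]
ee_rot: [0.737, 0.676, 0.001, -0.001]
wrist_force: [-0.4, 0.4, 0.8]
opening: -0.0
grasp_force: 0.0
```

{"name": "drive_tool", "arguments": {
  "targets": [
    {"dp": [0, 0, 0.2], "dr": [0, 0, 0]},
    {"dp": [0, 0, 0.2], "dr": [0, 0, 0]},
    {"dp": [0, 0, 0.2], "dr": [0, 0, 0]},
    {"dp": [0, 0, 0.1], "dr": [0, 0, 0]},
    {"dp": [0, 0, 0], "dr": [0, 0, 0]}
  ]
}}

```text
time_s: 74.68
ee_pos: [0.4947, 0.1675, 0.0964]
ee_rot: [0.737, 0.676, 0.001, -0.0]
wrist_force: [-0.8, -0.3, 4.4]
opening: -0.0001
grasp_force: 2.0
```

{"name": "drive_tool", "arguments": {
  "targets": [
    {"dp": [0, 0, 0.2], "dr": [0, 0, 0]},
    {"dp": [0, 0, 0.1], "dr": [0, 0, 0]},
    {"dp": [0, 0, 0], "dr": [0, 0, 0]}
  ]
}}

```text
time_s: 75.05
ee_pos: [0.4947, 0.1675, 0.0938]
ee_rot: [0.737, 0.676, 0.001, -0.0]
wrist_force: [-2.5, -0.1, 8.6]
opening: -0.0003
grasp_force: 4.5
```

{"name": "drive_tool", "arguments": {
  "targets": [
    {"dp": [0, 0, 0.1], "dr": [0, 0, 0]},
    {"dp": [0, 0, 0.1], "dr": [0, 0, 0]},
    {"dp": [0, 0, 0], "dr": [0, 0, 0]}
  ]
}}

```text
time_s: 75.42
ee_pos: [0.495, 0.1676, 0.0937]
ee_rot: [0.737, 0.676, 0.001, -0.0]
wrist_force: [-5.8, -0.9, 24.7]
opening: -0.0
grasp_force: 12.4
```

{"name": "drive_tool", "arguments": {
  "targets": [
    {"dp": [0, 0, -1], "dr": [0, 0, 0]},
    {"dp": [0, 0, -3], "dr": [0, 0, 0]},
    {"dp": [-3.2, 0, 0], "dr": [0, 0, 0]},
    {"dp": [-3.2, 0, 0], "dr": [0, 0, 0]},
    {"dp": [0, 0, 0], "dr": [0, 0, 0]},
    {"dp": [0, 0, 1.5], "dr": [0, 0, 0]},
    {"dp": [0, 0, 1], "dr": [0, 0, 0]},
    {"dp": [0, 0, 0.4], "dr": [0, 0, 0]},
    {"dp": [0, 0, 0], "dr": [0, 0, 0]}
  ]
}}

```text
time_s: 76.55
ee_pos: [0.4887, 0.1043, 0.1016]
ee_rot: [0.737, 0.676, 0.0, -0.001]
wrist_force: [0.2, 0.1, -0.3]
opening: 0.0001
grasp_force: 0.0
```

Run:
```python
from caps import *
yw=CY+np.pi/2; RD=np.array([[np.cos(yw),np.sin(yw),0],[np.sin(yw),-np.cos(yw),0],[0,0,-1]]).T
go([.4889,.1049,.094],RD)
```

```text
t 76.5 pos [0.4887 0.1043 0.1016] dr [-0.001 -0.002 -0.002] dp_after [0.07 0.01 0.76] dp_now [0.06 0.01 0.76] q [-0.27, 0.47, -0.04, 2.19, 0.04, 0.48, -0.43] F [ 0.2  0.1 -0.3]
```

{"name": "drive_tool", "arguments": {
  "targets": [
    {"dp": [0, 0, 0.2], "dr": [0, 0, 0]},
    {"dp": [0, 0, 0.2], "dr": [0, 0, 0]},
    {"dp": [0, 0, 0.2], "dr": [0, 0, 0]},
    {"dp": [0, 0, 0.15], "dr": [0, 0, 0]},
    {"dp": [0, 0, 0], "dr": [0, 0, 0]}
  ]
}}

```text
time_s: 77.18
ee_pos: [0.4893, 0.104, 0.0948]
ee_rot: [0.737, 0.676, 0.001, -0.0]
wrist_force: [-0.1, 0.4, 4.3]
opening: -0.0001
grasp_force: 2.0
```

{"name": "drive_tool", "arguments": {
  "targets": [
    {"dp": [0, 0, 0.1], "dr": [0, 0, 0]},
    {"dp": [0, 0, 0.15], "dr": [0, 0, 0]},
    {"dp": [0, 0, 0], "dr": [0, 0, 0]}
  ]
}}

```text
time_s: 77.55
ee_pos: [0.4895, 0.1041, 0.0937]
ee_rot: [0.737, 0.676, 0.001, -0.0]
wrist_force: [-4.2, 0.1, 18.4]
opening: 0.0002
grasp_force: 9.3
```

{"name": "drive_tool", "arguments": {
  "targets": [
    {"dp": [0, 0, -1], "dr": [0, 0, 0]},
    {"dp": [0, 0, -4], "dr": [0, 0, 0]},
    {"dp": [0, 0, -5], "dr": [0, 0, 0]},
    {"dp": [0, 0, -5], "dr": [0, 0, 0]},
    {"dp": [0, 0, -5], "dr": [0, 0, 0]},
    {"dp": [-4, 0, 0], "dr": [0, 0, 0]},
    {"dp": [-5, 0, 0], "dr": [0, 0, 0]},
    {"dp": [-5, 0, 0], "dr": [0, 0, 0]},
    {"dp": [-5, 0, 0], "dr": [0, 0, 0]},
    {"dp": [0, 0, 0], "dr": [0, 0, 0]},
    {"dp": [0, 0, 0], "dr": [0, 0, 0]}
  ]
}}

```text
time_s: 78.92
ee_pos: [0.472, -0.0857, 0.2914]
ee_rot: [0.737, 0.675, 0.001, -0.001]
wrist_force: [-0.3, -0.2, -0.2]
opening: 0.0001
grasp_force: 0.0
```

Run:
```python
from caps import *
t=snap('top','tz');s=snap('side','sz')
for n,f in(('t',t),('s',s)): print(n,'or',[b for b in blobs(f,5,16) if b[0][0]<320],'\nred',[b for b in blobs(f,-5,4) if 150<b[0][0]<320])
H=blobs(s,100-180,125-180,(200,360),(230,420),130,40); print(H)
h=cv2.cvtColor(s['image'],cv2.COLOR_RGB2HSV); m=((h[...,0]>100)&(h[...,0]<128)&(h[...,1]>130)&(h[...,2]>40)).astype(np.uint8); m[:230]=0; m[:,:200]=0;m[:,380:]=0
k,l,q,c=cv2.connectedComponentsWithStats(m)
for i in range(1,k):
    if q[i,4]>20: print(q[i].tolist())
print(proj(s,[[*cw(.08,.133),.092],[*cw(.08,-.133),.092],[*cw(.075,.14),.092],[*cw(-.075,.14),.092],[*cw(.075,-.14),.092],[*cw(-.075,-.14),.092]]).round().tolist())
print(manip.get_state()['time_s'],manip.get_state()['wrist_force'].round(1))
```

```text
t or [([231.5, 253.4], [225, 247, 14, 14, 128]), ([120.4, 322.8], [93, 297, 69, 55, 1315])] 
red [([240.7, 191.0], [209, 167, 59, 48, 1538]), ([205.3, 251.0], [199, 245, 13, 13, 130])]
s or [] 
red [([256.7, 175.9], [233, 168, 43, 17, 379]), ([246.3, 277.3], [216, 262, 58, 32, 885]), ([293.7, 282.1], [289, 278, 11, 9, 56])]
[([259.0, 288.3], [229, 255, 59, 68, 190]), ([250.2, 335.9], [230, 325, 43, 23, 103])]
[229, 255, 59, 68, 190]
[230, 325, 43, 23, 103]
[[230.0, 324.0], [288.0, 256.0], [230.0, 327.0], [285.0, 353.0], [291.0, 255.0], [341.0, 273.0]]
79.025 [ 0.6  0.  -0.4]
```

Run:
```python
from caps import *
for n in('tk','tz'):
    t=load(n); h=cv2.cvtColor(t['image'],cv2.COLOR_RGB2HSV); m=((h[...,0]>100)&(h[...,0]<128)&(h[...,1]>110)&(h[...,2]>30)).astype(np.uint8); m[:,:100]=0;m[:,300:]=0;m[310:]=0
    k,l,q,c=cv2.connectedComponentsWithStats(m); print(n,[q[i].tolist() for i in range(1,k) if q[i,4]>20])
print(proj(t,[[*cw(.075,-.14),.092],[*cw(-.075,-.14),.092],[*cw(.075,.14),.092],[*cw(-.075,.14),.092]]).round().tolist())
```

```text
tk [[171, 215, 79, 12, 311], [244, 227, 11, 60, 251]]
tz [[131, 212, 119, 63, 656], [246, 227, 9, 36, 146], [244, 264, 6, 23, 87]]
[[252.0, 227.0], [245.0, 287.0], [141.0, 216.0], [132.0, 276.0]]
```

All three rails sit where upright walls should be, and both bottles stand with their caps pressed in, so I'm handing in.

```bash
python3 -c "
from station import manip
print(manip.sign_off())"
```

```text
the job is handed in; nothing more can be done
None
```

I handed the job in at about 79 s: all three walls are upright, and the two bottles present (yellow and white) stand on the crate floor with both caps pressed to their stops. The sign-off gave no verdict back.

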